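# Pack the finds into the transit case, lock its drawer and bin the spoil

### The job

Sort the four loose things that came out of the block: the toe bone goes lengthwise into the padded trough and the vial upright into the round well, both in the open drawer of the transit case, and the two lumps of rock go into the shallow metal waste tray. Then push the drawer fully home, take the locking pin out of its parking hole and drop it right down through the lock hole and the drawer's tongue so that the drawer cannot slide open. Leave everything released and standing or lying in its place.

Things in the scene. Friction and masses are not known exactly. Their poses are not given: they have to be found in the camera images.
- vial_mid (a point): centre of the vial: clear glass, white screw cap, 26 mm across the glass, 30 mm across the cap, 60 mm tall, standing on the bench in front of the drawer cabinet with the bone and the lumps (the two vials beside the cabinet stay there); this point is 30 mm above its base on its axis, own z up the axis; the cap is from 18 to 30 mm above this point
- bone_mid (a point): middle of the shaft of the toe bone (pale bone, knobbed at both ends, 92 mm long, ends 30 and 36 mm across and up to 30 mm high, lying flat): this point lies 12 mm above the underside; own x runs along the bone, own y across the shaft, z up. The shaft is about 20 mm wide and 23 mm high there: grasp it across, along own y
- stone_mid (a point): centre of the larger lump of rock (tan, rough, 44 mm along own x, 60 mm along own y, 46 mm high), 23 mm above its underside; grasp it along own x
- clod_mid (a point): centre of the smaller lump of rock (brown flat clod, 34 mm along own x, 36 mm along own y, 21 mm high), 10.5 mm above its underside; grasp it along own x
- pin_mid (a point): middle of the steel locking pin, upright in the parking hole of the bracket on the case roof; z up its axis. From here: 10 mm shank down to the tip at -30 mm (tapered over the last 8 mm), collar 22 mm across from -6 to -1.5 mm, round knob to grasp, 16 mm across, from +3 to +30 mm
- well (a point): centre of the floor of the round well in the wooden vial block, one of the two inserts in the drawer; z up, x along the drawer's travel (towards the back of the case). The well is 44 mm across and 26 mm deep; the block is 131 mm along x, 96 mm along y and its top is 26 mm above this point
- trough (a point): centre of the foam floor of the bone trough, the other insert (open wooden box lined with grey foam); x along its length, z up. Floor 123 mm along x, 75 mm along y between 8 mm high foam bolsters; wooden rim 16 mm above this point, 88 mm apart inside along y. The two inserts swap sides from start to start
- tray_floor (a point): centre of the inner floor of the waste tray, fixed to the bench: shallow bare metal tray, 120 mm along own x and 160 mm along own y inside, rim 24 mm above the floor; z up
- drawer (a joint): drawer opening, m: 0 home, about 0.14 at the start; it opens along own -x of lock_hole, slides stiffly (3 N) and stays put. Drawer front: 214 mm wide, centred on lock_hole's y = 0, 28 to 108 mm below lock_hole, face at lock_hole's x = -32 mm when home. A cup pull (70 mm wide, 62 to 82 mm below lock_hole) stands 10 mm proud of its middle; a 3 mm strap, 30 mm wide, above it
- lock_hole (a point): mouth of the lock hole, in the top of the steel bracket on the roof of the transit case (plywood, 220 mm wide, 156 mm deep, roof 25 mm below this point); own x to the back of the case, z up. 16 mm across, 25 mm deep, through upper plate, the drawer's tongue (when home) and lower plate. The parking hole is 55 mm along own y. A pin fully in has pin_mid 6 mm above this point.

How it is judged:
By the outcome, as a careful person would: the job done as asked, in the order asked, and still so for the second after the job is handed in, with the robot touching nothing.
It also fails if it takes over 134 s, if anything falls off the work surface, if the arm or the gripper's body presses on something with over 40 N, if the wrist force passes 120 N, or if a joint passes its speed limit or range.

### The arm

A 6-joint arm with a two-finger parallel gripper is mounted at the origin on a cart in front of the work surface, level with it; the furniture and walls round the work are solid. World frame = base frame: x ahead of the robot, y to its left, z up, the work surface at z = 0. Lengths are in m, angles in rad, forces in N, time in s.
With the tool pointing down it reaches from about 0.25 to 0.725 m from the base axis. Payload 4 kg.
Tool frame: the origin (TCP) lies midway between the tips of the shut fingers; the grasp point (between the pads) lies 19 mm behind it; z points along the fingers, y is the direction in which the jaws open and shut (so a half turn about z gives the same grasp; the last joint's range is limited). The gripper opens to 85 mm and grips with 20 to 120 N. Pads are 22 mm wide; open, the fingers measure 114 mm over their backs; the gripper's body (76 mm by 85 mm) begins 54 mm behind the grasp point. The pads swing forward as they close: fully open they stand 13 mm farther back than shut.
Start: joints at [-1.192, 0.241, 0.005, 1.335, 0, 1.571], TCP at [0.185, -0.465, 0.231] pointing down, gripper open.
Joint ranges: [-2.72, 2.72], [-1.05, 1.87], [-1.09, 1.28], [-1.99, 2.15], [-1.42, 1.44], [-3.14, 3.14]. Speed limits (rad/s): [2.79, 2.79, 3.14, 3.14, 3.14, 3.14].

### API

Orientations are given as a unit quaternion [x, y, z, w].
In Python, from workcell import monitor, cams, order gives the robot as it stands.
- The arm moves only by the tool send_rows, never from a script. Its argument "moves" is a list of rows, each a list of 4 numbers: the shift along the tool's x, y, z as a fraction of full scale, then the turn about the tool's z as a fraction of full scale. A call has 1 to 20 rows; each row shifts and turns the commanded pose from where the row before left it, along the tool's axes as they then stand; what a row does not reach is not made up. Full scale, the value 1, is 100 cm for a shift and 0.1 rad for a turn. A row lasts 1/10 s, in which the tool goes at most 50 mm and 8.59 degrees, less where a joint would pass 70% of its speed; a pose out of reach is approached as far as the arm can. A call with a number of a shift or a turn outside -1 to 1 is refused whole. A call with a gripper value outside its range is refused whole. "claw" is the gripper's target within -1 to 1 (fully open at 1, half-way at 0, shut at -1), set as the call begins (left out, the last holds). The fingers move at their own pace and stop on an object; the grip force is fixed at half the most. Time passes only in rows, so rows that do not move let the fingers close. It gives the time, the measured TCP pose, the force and the opening at its end, in the units of the state.
- monitor.get_obs(): the state, without advancing time (a new reading comes with each control period).
- cams.camera(name): name is "side" or "top" or "wrist"; returns (picture, depth): 420x560x3 uint8, blue, green, red; 420x560 float32, m along the optical axis (not along the pixel's ray), 0 where there is no reading.
- cams.camera_info(name): a dict with "intrinsics" (3x3 intrinsics, pixels), "T" (4x4, takes a point from camera to world coordinates); the wrist camera has in their place "mount" (4x4, takes a point from camera to tool coordinates, whose origin is the TCP and whose axes are the flange's). Camera axes: x right, y up, looking along -z (the intrinsics and any distortion apply to the point x, -y, -z); pixel columns grow to the right and rows downward; lengths in m; the calibration is good to about 2 mm. A picture is of the moment at which its call begins: read the wrist's pose just before it. camera_info takes no time and is no camera call.
- order.job_done(): hands the job in, once; it reports no verdict.
The state is a dict: "clock": time; "joint_pos": joint angles; "joint_vel": joint speeds; "tau": joint torques, N m; "eef_pos": TCP position; "tool_rot": TCP orientation; "ft_force": force on the tool from outside, world axes, zero at the start; "ft_torque": the same for the moment, N m; "grip_width": finger opening in m.
Only numpy, scipy, OpenCV 4.12 (cv2) and the standard library are available. Lean on these libraries where they do the work, as an engineer would, in place of code of your own. Each camera call takes 0.05 s, during which the arm holds its last target.

## Working session

There is one attempt and no reset: what is moved stays moved. The work goes in short steps, Python scripts to look and compute and a tool call to move; the robot and the scene stay as the last step left them, time stands still between calls to the robot, and variables do not carry over. Pictures are saved under pics/ and viewed, and the job is handed in when it is done.

Besides the shell and the picture viewer there is one more tool, called after ">>>" by a JSON object that holds its "api" and its "payload", one argument or row to a line. send_rows: Moves the arm, as the interface text tells. Its arguments: {"type":"object","properties":{"moves":{"type":"array","items":{"type":"array","items":{"type":"number","minimum":-1,"maximum":1}}},"claw":{"type":"number"}},"required":["moves"]}

```bash
mkdir -p pics; ls; python3 - <<'E'
from workcell import monitor, cams, order
import cv2,numpy as np
np.set_printoptions(precision=4,suppress=True)
o=monitor.get_obs()
for k,v in o.items(): print(k,np.round(v,4))
for n in ("side","top","wrist"):
    p,d=cams.camera(n); cv2.imwrite(f"pics/{n}0.png",p); np.savez(f"{n}0.npz",p=p,d=d); i=cams.camera_info(n); print(n,i)
print(monitor.get_obs()['clock'])
E
```

```text
pics
clock 0.0
joint_pos [-1.192   0.2414  0.0037  1.3352 -0.      1.5708]
joint_vel [-0.0005  0.0012 -0.0011  0.0008  0.0004 -0.0014]
tau [  0.0005 -37.2322  25.2405   0.0171   0.0002   0.    ]
eef_pos [ 0.1847 -0.464   0.2304]
tool_rot [ 0.9821  0.1883 -0.0002 -0.001 ]
ft_force [1.0745 0.7888 0.148 ]
ft_torque [ 0.0435  0.0506 -0.0057]
grip_width 0.0856
side {'intrinsics': array([[426.6387,   0.    , 277.9612],
       [  0.    , 426.6387, 209.363 ],
       [  0.    ,   0.    ,   1.    ]]), 'T': array([[-0.9991, -0.0064, -0.0426,  0.4799],
       [-0.0351, -0.4526,  0.891 ,  0.64  ],
       [-0.0249,  0.8917,  0.452 ,  0.4743],
       [ 0.    ,  0.    ,  0.    ,  1.    ]])}
top {'intrinsics': array([[430.9676,   0.    , 289.0909],
       [  0.    , 430.9676, 215.3883],
       [  0.    ,   0.    ,   1.    ]]), 'T': array([[ 0.0082,  0.9979, -0.0647,  0.4372],
       [-0.9999,  0.0088,  0.0099, -0.1266],
       [ 0.0104,  0.0646,  0.9979,  1.243 ],
       [ 0.    ,  0.    ,  0.    ,  1.    ]])}
wrist {'intrinsics': array([[313.4702,   0.    , 283.3775],
       [  0.    , 313.4702, 208.7755],
       [  0.    ,   0.    ,   1.    ]]), 'mount': array([[ 0.0017,  0.9618,  0.2737,  0.0702],
       [ 1.    , -0.0017, -0.0003,  0.001 ],
       [ 0.0001,  0.2737, -0.9618, -0.1418],
       [ 0.    ,  0.    ,  0.    ,  1.    ]])}
0.15
```

View pics/top0.png

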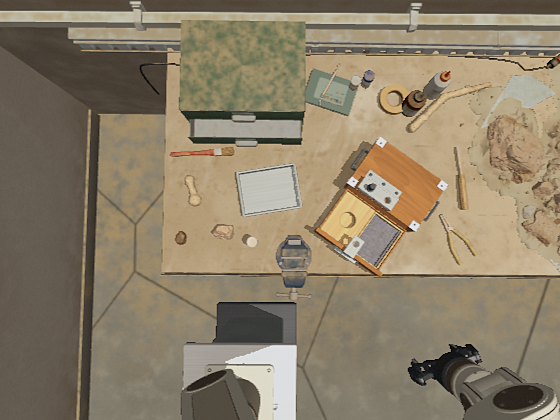

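View pics/side0.png

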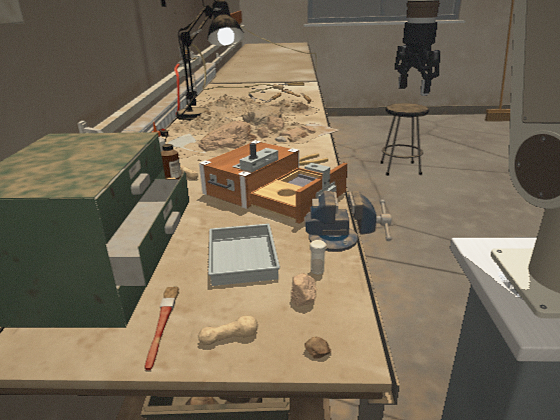

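View pics/wrist0.png

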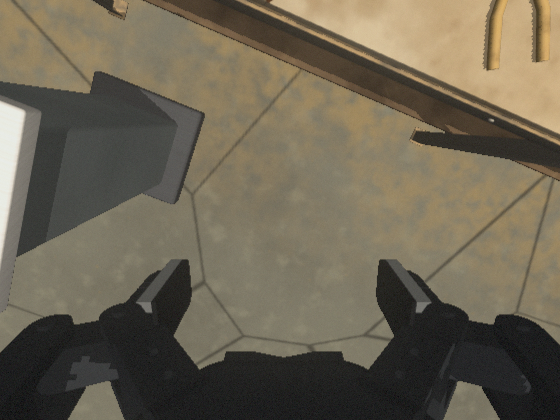

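```bash
cat > h.py <<'E'
import numpy as np,cv2
from scipy.spatial.transform import Rotation as R
from workcell import monitor,cams,order
np.set_printoptions(precision=4,suppress=True)
def load(n):
    z=np.load(n+'.npz'); return z['p'],z['d']
def Tof(name,obs=None):
    i=cams.camera_info(name)
    if 'T' in i: return i['intrinsics'],i['T']
    T=np.eye(4);T[:3,:3]=R.from_quat(obs['tool_rot']).as_matrix();T[:3,3]=obs['eef_pos']
    return i['intrinsics'],T@i['mount']
def cloud(K,T,d):
    v,u=np.mgrid[:d.shape[0],:d.shape[1]].astype(float)
    P=np.stack([(u-K[0,2])/K[0,0]*d,-(v-K[1,2])/K[1,1]*d,-d],-1)
    P=P@T[:3,:3].T+T[:3,3]; P[d<=0]=np.nan
    return P
def atz(K,T,u,v,z):
    r=T[:3,:3]@np.array([(u-K[0,2])/K[0,0],-(v-K[1,2])/K[1,1],-1.]); c=T[:3,3]
    return c+r*(z-c[2])/r[2]
def proj(K,T,P):
    q=T[:3,:3].T@(np.asarray(P)-T[:3,3]); return K[0,2]+K[0,0]*q[0]/-q[2], K[1,2]-K[1,1]*q[1]/-q[2]
def snap(name,tag):
    o=monitor.get_obs(); p,d=cams.camera(name); cv2.imwrite(f'pics/{tag}.png',p); np.savez(tag+'.npz',p=p,d=d)
    K,T=Tof(name,o); np.savez(tag+'_c.npz',K=K,T=T); return p,d,K,T
def crop(p,u0,v0,u1,v1,s,tag):
    c=cv2.resize(p[v0:v1,u0:u1],None,fx=s,fy=s,interpolation=cv2.INTER_CUBIC); cv2.imwrite(f'pics/{tag}.png',c)
E
python3 - <<'E'
from h import *
p,d=load('top0'); crop(p,165,150,325,270,5,'c1'); crop(p,310,130,450,280,4,'c2')
K,T=Tof('top'); C=cloud(K,T,d)
for n,(u,v) in dict(bench=(150+60,210),bone=(192,190),bone1=(193,180),bone2=(195,200),stone=(223,231),clod=(181,238),vial=(250,240),tray=(268,190),roof=(410,175),brk=(370,190),well=(347,218),trough=(380,240),vise=(293,240),cab=(240,60)).items(): print(n,C[v,u])
E
```

```text
bench [ 0.5315  0.0901 -0.0026]
bone [0.5863 0.1381 0.0214]
bone1 [0.6155 0.1366 0.0181]
bone2 [0.5567 0.1266 0.0328]
stone [0.4697 0.0438 0.0503]
clod [0.4497 0.1653 0.0244]
vial [ 0.4454 -0.032   0.0626]
tray [ 0.5905 -0.0773  0.0041]
roof [ 0.6241 -0.4638  0.0916]
brk [ 0.578  -0.3486  0.1254]
well [ 0.5104 -0.3033  0.0221]
trough [ 0.4487 -0.3963  0.0252]
vise [ 0.4462 -0.149   0.0899]
cab [ 0.8745 -0.0159  0.2357]
```

View pics/c1.png

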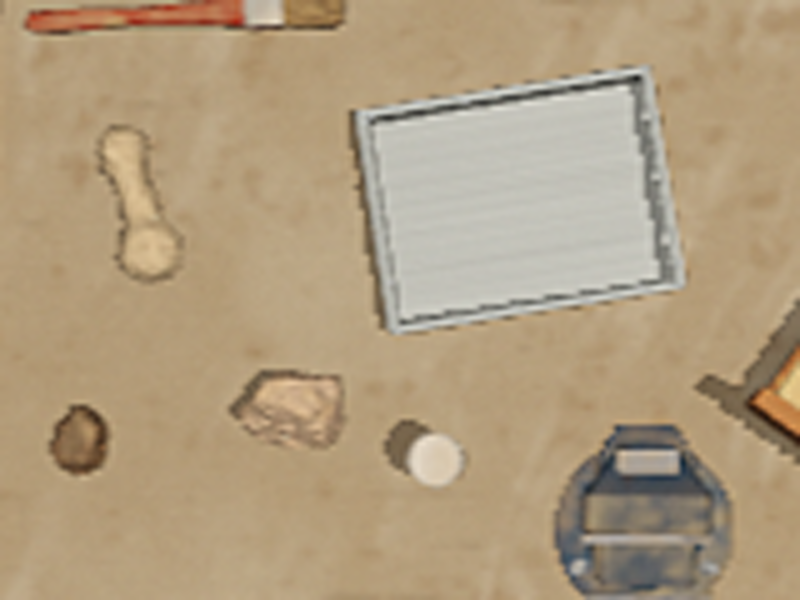

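View pics/c2.png

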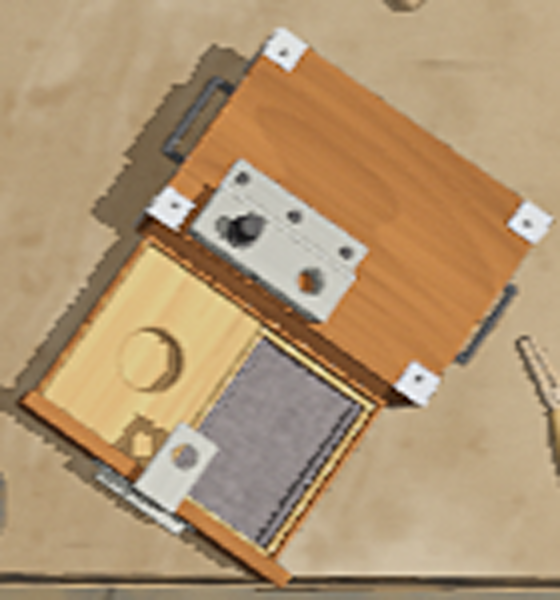

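```bash
python3 - <<'E'
from h import *
p,d=load('top0');K,T=Tof('top'); C=cloud(K,T,d)
f=lambda a,b:(310+a/4,130+b/4)
g=lambda a,b:(165+a/5,150+b/5)
def med(u,v,r=1):
    u,v=int(round(u)),int(round(v)); return np.nanmedian(C[v-r:v+r+1,u-r:u+r+1].reshape(-1,3),0)
for n,q in dict(cTL=(285,48),cL=(172,208),cR=(529,222),cB=(418,382),brkTL=(243,175),roofmid=(330,150),blk=(80,330),blk2=(220,280),wellfl=(145,360),tr=(270,420),front=(80,437),rimtr=(330,520)).items(): print(n,med(*f(*q)))
# bracket corners
for n,q in dict(b1=(241,158),b2=(367,247),b3=(325,322),b4=(190,235),lock=(312,281)).items(): print(n,atz(K,T,*f(*q),0.125))
for n,q in dict(w=(150,358)).items(): print(n,atz(K,T,*f(*q),0.05))
for n,q in dict(F1=(22,398),F2=(290,582)).items(): print(n,atz(K,T,*f(*q),0.097))
for n,q in dict(v=(435,460)).items(): print(n,atz(K,T,*g(*q),0.06))
for n,q in dict(t1=(370,122),t2=(640,80),t3=(665,280),t4=(397,322)).items(): print(n,atz(K,T,*g(*q),0.004))
# objects segmentation by height
M=(C[...,2]>0.008)&(C[...,0]>.35)&(C[...,0]<.68)&(C[...,1]>-0.06)&(C[...,1]<.22)
n,l,s,c=cv2.connectedComponentsWithStats(M.astype(np.uint8))
for i in range(1,n):
    if s[i,4]>25:
        P=C[l==i]; q=P[:,:2]
        r=cv2.minAreaRect((q*1000).astype(np.float32)); w,V=np.linalg.eigh(np.cov(q.T))
        print(s[i],c[i],'max z',P[:,2].max(),'mean',P.mean(0),'rect',r,'ax',np.degrees(np.arctan2(V[1,1],V[0,1])))
E
```

```text
cTL [ 0.7131 -0.3851  0.0937]
cL [ 0.6034 -0.3095  0.0931]
cR [ 0.5946 -0.5489  0.0942]
cB [ 0.4862 -0.472   0.0942]
brkTL [ 0.6248 -0.3569  0.0971]
roofmid [ 0.6427 -0.4153  0.0912]
blk [ 0.5251 -0.2546  0.0378]
blk2 [ 0.5633 -0.356   0.0116]
wellfl [ 0.5049 -0.3006  0.0204]
tr [ 0.4628 -0.3904  0.026 ]
front [ 0.4497 -0.2482  0.089 ]
rimtr [ 0.3918 -0.4355  0.0024]
b1 [ 0.6322 -0.3495  0.125 ]
b2 [ 0.5743 -0.4319  0.125 ]
b3 [ 0.5248 -0.404   0.125 ]
b4 [ 0.5811 -0.3159  0.125 ]
lock [ 0.5516 -0.3957  0.125 ]
w [ 0.5045 -0.3007  0.05  ]
F1 [ 0.4745 -0.2085  0.097 ]
F2 [ 0.3542 -0.3865  0.097 ]
v [ 0.44   -0.0374  0.06  ]
t1 [0.6352 0.0072 0.004 ]
t2 [ 0.6613 -0.149   0.004 ]
t3 [ 0.5449 -0.1643  0.004 ]
t4 [ 0.5192 -0.0102  0.004 ]
[237 168  26  49 211] [245.8483 189.9336] max z 0.03456301087194502 mean [ 0.5874 -0.0154  0.0271] rect ((581.0379638671875, -33.308834075927734), (130.19342041015625, 73.19550323486328), 9.140159606933594) ax -178.57976341461938
[185 175  17  32 287] [192.7003 191.1429] max z 0.03439673303888302 mean [0.583  0.1359 0.0224] rect ((586.9663696289062, 136.36256408691406), (91.6358871459961, 34.17490768432617), 14.020631790161133) ax -162.13381303496084
[213 224  21  16 266] [224.1015 231.6692] max z 0.051401003764467434 mean [0.4682 0.0428 0.0354] rect ((469.0601501464844, 46.68023681640625), (56.14592742919922, 42.343055725097656), 84.40838623046875) ax 99.65065660708349
[176 231  11  14 115] [180.8957 237.487 ] max z 0.027066803494496305 mean [0.4512 0.1676 0.0162] rect ((451.3421630859375, 168.21189880371094), (37.05167770385742, 28.949024200439453), 5.013820171356201) ax 162.1141744719729
[247 237  11  10  95] [252.0632 241.6211] max z 0.06909835811643572 mean [ 0.441  -0.0375  0.0599] rect ((441.38470458984375, -35.16570281982422), (24.676401138305664, 31.8922176361084), 0.49949178099632263) ax 102.007333833371
```

>>> {"api": "send_rows", "payload": {
  "moves": [
    [0.039, -0.0025, -0.009, 0],
    [0.039, -0.0025, -0.009, 0],
    [0.039, -0.0025, -0.009, 0],
    [0.039, -0.0025, -0.009, 0],
    [0.039, -0.0025, -0.009, 0],
    [0.039, -0.0025, -0.009, 0],
    [0.039, -0.0025, -0.009, 0],
    [0.039, -0.0025, -0.009, 0],
    [0, 0, 0, 0],
    [0, 0, 0, 0],
    [0, 0, 0, 0]
  ],
  "claw": 1
}}

```text
clock: 1.25
eef_pos: [0.4665, -0.3308, 0.3027]
tool_rot: [0.982, 0.188, -0.001, -0.0]
ft_force: [-0.1, 0.2, -0.2]
grip_width: 0.0855
```

```bash
cat >> h.py <<'E'
def psi(o): 
    m=R.from_quat(o['tool_rot']).as_matrix(); return np.arctan2(m[1,0],m[0,0])
def go(x,y,z,deg=None):
    o=monitor.get_obs(); ps=psi(o)
    t=ps if deg is None else np.radians(deg)
    turn=-(t-ps)/0.1
    w=np.array([x,y,z])-o['eef_pos']; c,s=np.cos(t),np.sin(t)
    print('clk %.1f eef'%o['clock'],o['eef_pos'],'psi %.2f'%np.degrees(ps),'j',o['joint_pos'],'grip %.4f'%o['grip_width'])
    print('TURN units %.3f then shift'%turn, np.array([w[0]*c+w[1]*s, w[0]*s-w[1]*c, -w[2]]),'dist %.3f'%np.linalg.norm(w))
E
python3 - <<'E'
from h import *
o=monitor.get_obs(); print(o['clock'],o['eef_pos'],np.degrees(psi(o)),o['joint_vel'])
snap('wrist','w1')
E
```

```text
1.25 [ 0.4665 -0.3308  0.3027] 21.668519761287637 [-0.0159 -0.0082 -0.0061  0.0002  0.0012  0.0011]
```

View pics/w1.png

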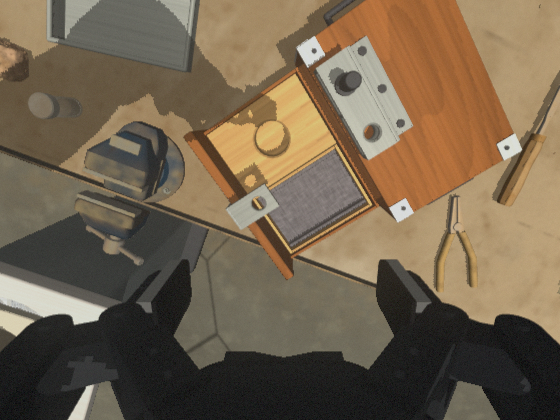

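```bash
python3 - <<'E'
from h import *
p,d=load('w1'); crop(p,180,60,420,240,3.33,'w1c'); crop(p,310,50,410,170,5,'w1d'); crop(p,230,100,380,250,4,'w1e')
E
```

```text
(no output)
```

View pics/w1d.png

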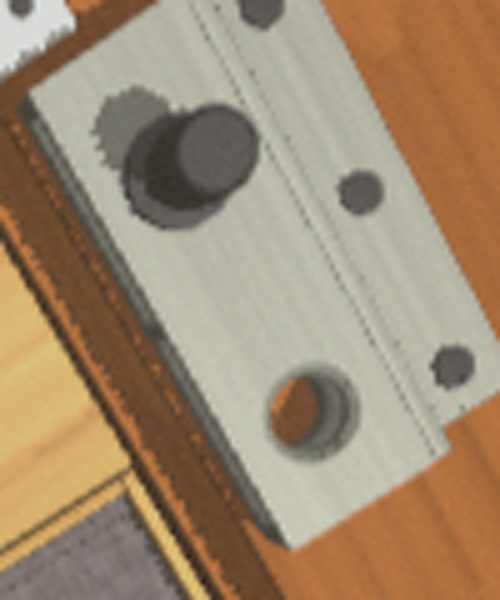

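View pics/w1e.png

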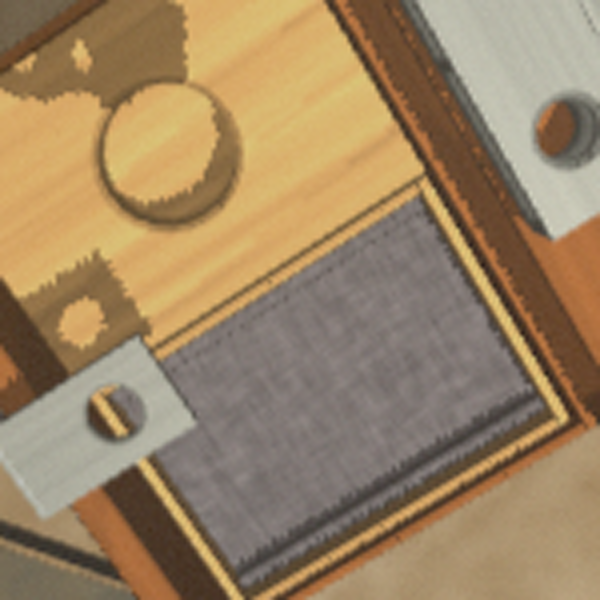

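```bash
cat >> h.py <<'E'
def ray(K,T,u,v):
    r=T[:3,:3]@np.array([(u-K[0,2])/K[0,0],-(v-K[1,2])/K[1,1],-1.]); return T[:3,3],r/np.linalg.norm(r)
def tri(a,b):
    A=[];B=[]
    for c,r in (a,b):
        M=np.eye(3)-np.outer(r,r);A.append(M);B.append(M@c)
    X=np.linalg.lstsq(np.vstack(A),np.hstack(B),rcond=None)[0]
    return X,[np.linalg.norm((np.eye(3)-np.outer(r,r))@(X-c)) for c,r in (a,b)]
E
python3 - <<'E'
from h import *
p,d=load('w1'); z=np.load('w1_c.npz');K,T=z['K'],z['T'];Kt,Tt=Tof('top');C=cloud(K,T,d)
D=lambda a,b:(310+a/5,50+b/5)
E=lambda a,b:(230+a/4,100+b/4)
f=lambda a,b:(310+a/4,130+b/4)
def plane(u0,v0,r=3):
    u,v=int(u0),int(v0);return np.nanmedian(C[v-r:v+r+1,u-r:u+r+1].reshape(-1,3),0)
print('brk z',[plane(*D(*q))[2] for q in((250,300),(90,90),(400,420))],'roof',[plane(*q)[2] for q in((440,60),(380,20),(450,150))])
print('blk',[plane(*E(*q))[2] for q in((320,180),(60,230),(230,280))],'wellfl',plane(*E(160,150)),'foam',[plane(*E(*q))[2] for q in((300,300),(400,330),(260,460))],'bench',plane(220,220),plane(470,190))
print('tongue',plane(*E(60,440),1),plane(*E(165,390),1))
print('lock tri',tri(ray(K,T,*D(313,413)),ray(Kt,Tt,*f(312,281))))
print('well tri',tri(ray(K,T,*E(169.5,154)),ray(Kt,Tt,*f(150,358))))
print('lock at .120,.125',atz(K,T,*D(313,413),.12),atz(K,T,*D(313,413),.125))
print('knob top',[atz(K,T,*D(217,145),h) for h in(.155,.161)])
print('well at .04,.046',atz(K,T,*E(169.5,154),.04),atz(K,T,*E(169.5,154),.046))
for h in (.03,.036): print('trough cnr',h,[atz(K,T,*E(*q),h) for q in((422,185),(558,418),(245,592),(155,355))])
print('tongue hole',atz(K,T,*E(118,412),.115))
E
```

```text
brk z [np.float64(0.11408802202196722), np.float64(0.11394774499172289), np.float64(0.11407272563037835)] roof [np.float64(0.08916953581988873), np.float64(0.08945298800464913), np.float64(0.08910926976782108)]
blk [np.float64(0.04308236430813839), np.float64(0.04301330168001227), np.float64(0.0431035600417316)] wellfl [ 0.5043 -0.2973  0.017 ] foam [np.float64(0.023020193609695594), np.float64(0.02305405874380212), np.float64(0.023072108140825387)] bench [ 0.3627 -0.2712 -0.001 ] [ 0.5409 -0.5933 -0.0009]
tongue [ 0.4245 -0.3018  0.1047] [ 0.4497 -0.3236  0.1052]
lock tri (array([ 0.5579, -0.4111,  0.0582]), [np.float64(0.0008291392210304511), np.float64(0.0008291392210300015)])
well tri (array([ 0.5052, -0.3014,  0.0432]), [np.float64(0.0003186806837022259), np.float64(0.00031868068370221025)])
lock at .120,.125 [ 0.5534 -0.3937  0.12  ] [ 0.553  -0.3923  0.125 ]
knob top [array([ 0.5852, -0.3491,  0.155 ]), array([ 0.5841, -0.3482,  0.161 ])]
well at .04,.046 [ 0.5052 -0.3012  0.04  ] [ 0.5056 -0.3013  0.046 ]
trough cnr 0.03 [array([ 0.5258, -0.3809,  0.03  ]), array([ 0.4715, -0.4565,  0.03  ]), array([ 0.3723, -0.3813,  0.03  ]), array([ 0.4409, -0.3205,  0.03  ])]
trough cnr 0.036 [array([ 0.5259, -0.3798,  0.036 ]), array([ 0.4724, -0.4544,  0.036 ]), array([ 0.3746, -0.3802,  0.036 ]), array([ 0.4422, -0.3203,  0.036 ])]
tongue hole [ 0.4411 -0.3139  0.115 ]
```

>>> {"api": "send_rows", "payload": {
  "moves": [
    [0.0178, -0.0338, 0.001, 0],
    [0.0178, -0.0338, 0.001, 0],
    [0.0178, -0.0338, 0.001, 0],
    [0.0178, -0.0338, 0.001, 0],
    [0.0178, -0.0338, 0.001, 0],
    [0.0178, -0.0338, 0.001, 0],
    [0.0178, -0.0338, 0.001, 0],
    [0.0178, -0.0338, 0.001, 0],
    [0.0178, -0.0338, 0.001, 0],
    [0.0178, -0.0338, 0.001, 0],
    [0, 0, 0, 0],
    [0, 0, 0, 0],
    [0, 0, 0, 0]
  ]
}}

```text
clock: 2.6
eef_pos: [0.5074, 0.0478, 0.2933]
tool_rot: [0.982, 0.187, -0.0, 0.0]
ft_force: [-0.2, -0.2, 0.1]
grip_width: 0.0856
```

```bash
python3 - <<'E'
from h import *
p,d,K,T=snap('wrist','w2'); C=cloud(K,T,d); print(monitor.get_obs()['eef_pos'])
M=(C[...,2]>0.005)&(C[...,0]>.35)&(C[...,0]<.70)&(C[...,1]>-0.2)&(C[...,1]<.22)&(C[...,2]<.12)
n,l,s,c=cv2.connectedComponentsWithStats(M.astype(np.uint8))
for i in range(1,n):
    if s[i,4]>60:
        P=C[l==i]; q=P[:,:2]
        r=cv2.minAreaRect((q*1000).astype(np.float32)); w,V=np.linalg.eigh(np.cov(q.T))
        print(s[i],c[i],'max z',P[:,2].max(),'mean',P.mean(0),'rect',np.array(r[0]),r[1:],'ax',np.degrees(np.arctan2(V[1,1],V[0,1])))
E
```

```text
[0.5075 0.0477 0.2934]
[262   0  96  40 821] [314.1778  18.8538] max z 0.013034122325591369 mean [0.6951 0.0811 0.009 ] rect [694.8403  86.5314] ((10.24769401550293, 121.5749740600586), 0.014595124870538712) ax 90.15681637925967
[399  10  57  35 439] [423.5399  29.9112] max z 0.11993315987420594 mean [ 0.6942 -0.0179  0.1128] rect [694.3803 -18.9898] ((56.53950500488281, 5.825395584106445), 85.0324935913086) ax 88.91443383127033
[ 223   48   28   79 1561] [237.3652  88.8033] max z 0.029159058936093052 mean [0.5856 0.139  0.0209] rect [586.6074 141.2449] ((92.34101104736328, 33.92188262939453), 20.087814331054688) ax -161.91025270413465
[ 322   86  156  126 3160] [408.6418 150.2231] max z 0.03045258960413949 mean [ 0.596  -0.0938  0.0228] rect [590.061  -79.1132] ((129.972900390625, 171.08639526367188), 9.756996154785156) ax 98.8691138467777
[172 165  25  25 480] [184.1312 177.2688] max z 0.0215094744318321 mean [0.4533 0.1699 0.0146] rect [451.9374 171.1067] ((34.32911682128906, 33.01675796508789), 23.46206283569336) ax 156.07747192692852
[ 250  181   46   38 1126] [273.0329 198.8659] max z 0.04597932819757161 mean [0.4741 0.0481 0.0327] rect [469.3048  49.2476] ((58.64353942871094, 43.91966247558594), 86.3728256225586) ax 100.6416838397682
[311 227  24  33 606] [321.6799 243.462 ] max z 0.06148730473032549 mean [ 0.4456 -0.0324  0.0491] rect [442.2911 -34.5943] ((29.118396759033203, 28.499605178833008), 23.835233688354492) ax -143.64088449167312
[ 345  252   76   71 2057] [370.5936 281.3685] max z 0.09892858060304727 mean [ 0.4128 -0.124   0.0335] rect [ 411.745  -132.6458] ((66.41706848144531, 113.1580810546875), 80.78801727294922) ax 165.5034497942514
[ 350  314   44   40 1024] [370.2891 333.7334] max z 0.10073946759111285 mean [ 0.3621 -0.1351  0.0804] rect [ 361.1221 -147.5993] ((65.5232925415039, 22.241985321044922), 89.92374420166016) ax 88.90435450276472
```

View pics/w2.png

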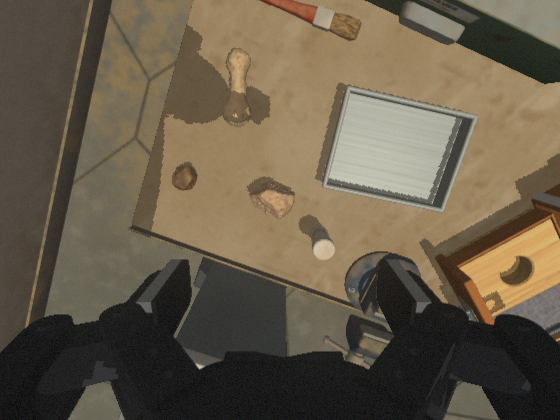

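```bash
python3 - <<'E'
from h import *
p,d=load('w2'); z=np.load('w2_c.npz');K,T=z['K'],z['T'];C=cloud(K,T,d)
P=C[48:127,223:251].reshape(-1,3); P=P[(P[:,2]>.004)]
c0=np.array([.5866,.1412])
for deg in (16,18,20,22):
    a=np.radians(deg);u=np.array([np.cos(a),np.sin(a)]);v=np.array([-u[1],u[0]])
    q=(P[:,:2]-c0)@np.stack([u,v],1)
    print(deg,'x ext',q[:,0].min(),q[:,0].max(),'y',[ (round(lo*1e3),round(1e3*q[m,1].min(),1),round(1e3*q[m,1].max(),1),round(1e3*P[m,2].max(),1)) for lo in np.arange(-.045,.045,.015) for m in [(q[:,0]>=lo)&(q[:,0]<lo+.015)]])
P=C[227:260,311:335].reshape(-1,3);P=P[P[:,2]>.055];print('cap',cv2.minEnclosingCircle((P[:,:2]*1000).astype(np.float32)),P.mean(0))
P=C[165:190,172:197].reshape(-1,3);P=P[P[:,2]>.004];print(len(P))
for deg in range(0,180,15):
    a=np.radians(deg);q=P[:,:2]@[np.cos(a),np.sin(a)];print(deg,round((q.max()-q.min())*1e3,1),end='; ')
print('tray floor',np.nanmedian(C[120:180,360:430].reshape(-1,3),0),'bench',np.nanmedian(C[200:230,180:220].reshape(-1,3),0))
go(.5866,.1412,.1,20)
crop(p,160,30,310,260,3,'w2c')
E
```

```text
16 x ext -0.04616248815955285 0.04630058935283483 y [(-45, np.float64(-19.0), np.float64(14.6), np.float64(29.1)), (-30, np.float64(-19.0), np.float64(15.2), np.float64(29.2)), (-15, np.float64(-12.8), np.float64(9.5), np.float64(25.5)), (0, np.float64(-11.4), np.float64(9.4), np.float64(23.0)), (15, np.float64(-13.2), np.float64(13.8), np.float64(24.1)), (30, np.float64(-14.1), np.float64(14.1), np.float64(24.2))]
18 x ext -0.04618481870979827 0.046277322260497564 y [(-45, np.float64(-18.0), np.float64(15.8), np.float64(29.1)), (-30, np.float64(-18.0), np.float64(16.1), np.float64(29.2)), (-15, np.float64(-12.3), np.float64(10.0), np.float64(25.6)), (0, np.float64(-11.3), np.float64(9.1), np.float64(23.0)), (15, np.float64(-15.2), np.float64(12.9), np.float64(24.1)), (30, np.float64(-15.2), np.float64(12.9), np.float64(24.2))]
20 x ext -0.046150880172671764 0.046197673379460916 y [(-45, np.float64(-16.9), np.float64(16.9), np.float64(29.1)), (-30, np.float64(-17.0), np.float64(17.0), np.float64(29.2)), (-15, np.float64(-11.6), np.float64(12.1), np.float64(25.6)), (0, np.float64(-11.
[... 330 characters left out ...]
(29.2)), (-15, np.float64(-11.4), np.float64(12.6), np.float64(25.6)), (0, np.float64(-11.4), np.float64(8.6), np.float64(23.0)), (15, np.float64(-17.3), np.float64(11.2), np.float64(24.1)), (30, np.float64(-17.6), np.float64(10.6), np.float64(24.2))]
cap ((442.32861328125, -35.24474334716797), 14.989675521850586) [ 0.443  -0.0346  0.0594]
481
0 37.8; 15 36.1; 30 33.7; 45 33.1; 60 32.7; 75 31.1; 90 30.8; 105 32.2; 120 34.0; 135 35.1; 150 36.7; 165 37.4; tray floor [ 0.5925 -0.083   0.001 ] bench [ 0.4045  0.1369 -0.0009]
clk 2.6 eef [0.5075 0.0477 0.2934] psi 21.56 j [ 0.0939  0.2434  0.1689  1.4964 -0.0003  2.8591] grip 0.0856
TURN units 0.273 then shift [ 0.1063 -0.0608  0.1934] dist 0.229
```

View pics/w2c.png

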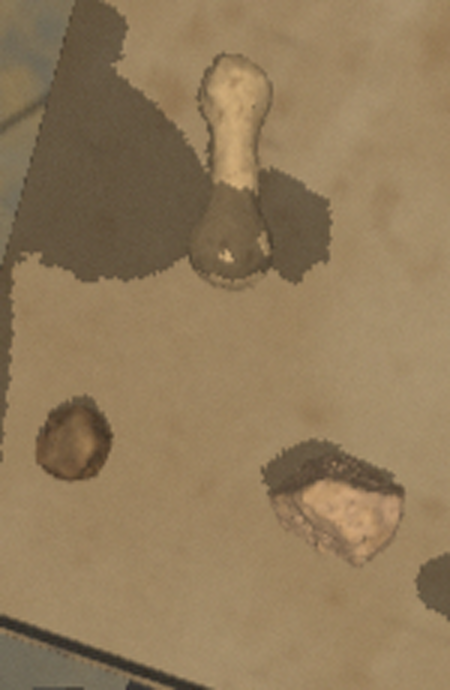

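>>> {"api": "send_rows", "payload": {
  "moves": [
    [0, 0, 0.007, -1],
    [0, 0, 0.007, -1],
    [0, 0, 0.007, -1],
    [0, 0, 0.007, -1],
    [0, 0, 0.007, -1],
    [0, 0, 0.007, -1],
    [0, 0, 0.007, -1],
    [0, 0, 0.007, -1],
    [0, 0, 0.007, -1],
    [0, 0, 0.007, -1],
    [0, 0, 0.007, -1],
    [0, 0, 0.007, -1],
    [0, 0, 0.007, -1],
    [0, 0, 0.007, -1],
    [0, 0, 0.007, -1],
    [0, 0, 0.007, -1],
    [0, 0, 0.007, -1],
    [0, 0, 0.007, -1],
    [0, 0, 0.007, -1],
    [0, 0, 0.007, -1]
  ]
}}

```text
clock: 4.65
eef_pos: [0.5078, 0.0476, 0.1532]
tool_rot: [0.372, 0.928, -0.0, 0.0]
ft_force: [-0.6, 0.6, 0.4]
grip_width: 0.0856
```

>>> {"api": "send_rows", "payload": {
  "moves": [
    [0, 0, 0, -1],
    [0, 0, 0, -1],
    [0, 0, 0, -1],
    [0, 0, 0, -1],
    [0, 0, 0, -1],
    [0, 0, 0, -1],
    [0, 0, 0, -1],
    [0, 0, 0, -1],
    [0, 0, 0, -1],
    [0, 0, 0, -1],
    [0, 0, 0, -0.8],
    [0, 0, 0, 0]
  ]
}}

```text
clock: 5.85
eef_pos: [0.5078, 0.0477, 0.1534]
tool_rot: [-0.157, 0.988, -0.0, 0.0]
ft_force: [0.5, 0.2, 0.6]
grip_width: 0.0853
```

```bash
python3 - <<'E'
from h import *
go(.5869,.1402,.06,198)
E
```

```text
clk 5.8 eef [0.5078 0.0477 0.1534] psi -161.99 j [ 0.0938  0.3077 -0.1129  1.1501 -0.0002 -0.2206] grip 0.0853
TURN units -62.830 then shift [-0.1038  0.0635  0.0934] dist 0.153
```

>>> {"api": "send_rows", "payload": {
  "moves": [
    [-0.0208, 0.0127, 0.0187, 0],
    [-0.0208, 0.0127, 0.0187, 0],
    [-0.0207, 0.0127, 0.0187, 0],
    [-0.0207, 0.0127, 0.0187, 0],
    [-0.0207, 0.0127, 0.0187, 0],
    [0, 0, 0.014, 0],
    [0, 0, 0.014, 0],
    [0, 0, 0.014, 0],
    [0, 0, 0.013, 0],
    [0, 0, 0, 0],
    [0, 0, 0, 0],
    [0, 0, 0, 0]
  ]
}}

```text
clock: 7.05
eef_pos: [0.5872, 0.1419, 0.0057]
tool_rot: [-0.158, 0.987, 0.0, 0.001]
ft_force: [0.1, 0.2, -0.0]
grip_width: 0.0852
```

>>> {"api": "send_rows", "payload": {
  "moves": [
    [0, 0, 0, 0],
    [0, 0, 0, 0],
    [0, 0, 0, 0],
    [0, 0, 0, 0],
    [0, 0, 0, 0],
    [0, 0, 0, 0],
    [0, 0, 0, 0],
    [0, 0, 0, 0]
  ],
  "claw": -1
}}

```text
clock: 7.85
eef_pos: [0.5867, 0.1421, 0.0052]
tool_rot: [-0.158, 0.987, 0.0, 0.0]
ft_force: [-1.3, 0.5, 3.6]
grip_width: 0.0186
```

>>> {"api": "send_rows", "payload": {
  "moves": [
    [0, 0, -0.02, 0],
    [0, 0, -0.03, 0],
    [0, 0, -0.03, 0],
    [0, 0, -0.03, 1],
    [0, 0, -0.03, 1],
    [0, 0, -0.03, 1],
    [0, 0, -0.03, 1],
    [0, 0, 0, 1],
    [0, 0, 0, 1],
    [0, 0, 0, 1],
    [0, 0, 0, 1],
    [0, 0, 0, 1],
    [0, 0, 0, 0.3],
    [0, 0, 0, 0]
  ]
}}

```text
clock: 9.25
eef_pos: [0.5863, 0.1418, 0.2043]
tool_rot: [0.301, 0.954, -0.0, -0.0]
ft_force: [-0.6, -0.8, -0.6]
grip_width: 0.0185
```

```bash
sed -i 's/    turn=-(t-ps)\/0.1/    turn=-((t-ps+np.pi)%(2*np.pi)-np.pi)\/0.1/' h.py; python3 - <<'E'
from h import *
go(.4524,-.3827,.2,144.7)
snap('wrist','w3')
E
```

```text
clk 9.2 eef [0.5863 0.1418 0.2043] psi 144.95 j [ 0.2374  0.4602  0.2508  1.3624 -0.0001  0.8492] grip 0.0185
TURN units 0.043 then shift [-0.1938 -0.5055  0.0043] dist 0.541
```

View pics/w3.png

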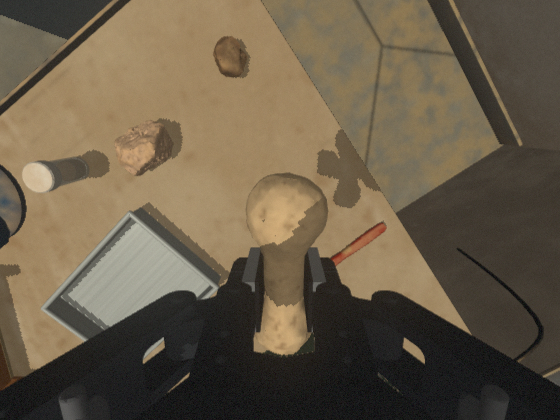

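>>> {"api": "send_rows", "payload": {
  "moves": [
    [-0.0149, -0.0389, 0, 0],
    [-0.0149, -0.0389, 0, 0],
    [-0.0149, -0.0389, 0, 0],
    [-0.0149, -0.0389, 0, 0],
    [-0.0149, -0.0389, 0, 0],
    [-0.0149, -0.0389, 0, 0],
    [-0.0149, -0.0389, 0, 0],
    [-0.0149, -0.0389, 0, 0],
    [-0.0149, -0.0389, 0, 0],
    [-0.0149, -0.0389, 0, 0],
    [-0.0149, -0.0389, 0, 0],
    [-0.0149, -0.0389, 0, 0],
    [-0.0149, -0.0388, 0, 0],
    [0, 0, 0.02, 0.04],
    [0, 0, 0.02, 0],
    [0, 0, 0.02, 0],
    [0, 0, 0.02, 0],
    [0, 0, 0, 0],
    [0, 0, 0, 0],
    [0, 0, 0, 0]
  ]
}}

```text
clock: 11.3
eef_pos: [0.4549, -0.3836, 0.1262]
tool_rot: [0.303, 0.953, -0.0, 0.001]
ft_force: [0.2, 0.2, -0.1]
grip_width: 0.0186
```

```bash
python3 - <<'E'
from h import *
go(.4524,-.3827,.031,144.7)
snap('wrist','w4'); p,d,K,T=snap('top','t4'); crop(p,310,130,450,280,4,'t4c')
E
```

```text
clk 11.3 eef [ 0.4549 -0.3836  0.1262] psi 144.69 j [-0.7006  0.4867  0.0852  1.1669  0.     -0.0843] grip 0.0186
TURN units -0.002 then shift [ 0.0026 -0.0007  0.0952] dist 0.095
```

View pics/w4.png

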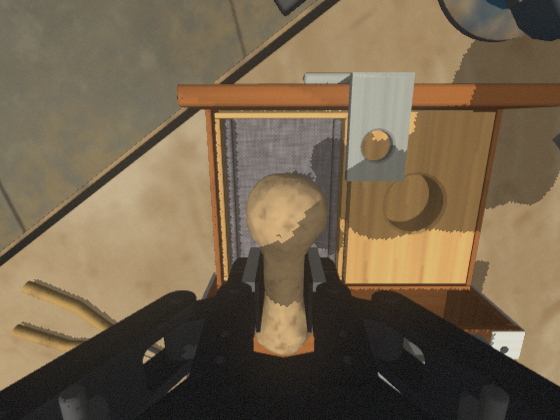

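```bash
python3 - <<'E'
from h import *
z=np.load('w4_c.npz');K,T=z['K'],z['T'];p,d=load('w4');C=cloud(K,T,d)
crop(p,170,60,530,300,2.2,'w4c')
L=np.array([.5538,-.3951]);X=np.array([.816,-.578]);Y=np.array([.578,.816])
def own(P): q=P[:2]-L; return np.round([q@X,q@Y,P[2]],4)
for n,(u,v,h) in dict(fl=(235,170,.024),fr=(330,170,.024),riml=(219,200,.04),rimr=(343,200,.04),front=(280,119,.04),tongR=(408,181,.106),tongL=(348,180,.106),hole=(377,145,.106),drL=(208,200,.06),drR=(495,110,.06),w=(414,202,.044),frontL=(180,90,.09)).items(): print(n,own(atz(K,T,u,v,h)),C[int(v),int(u)][2])
E
```

```text
fl [-0.1173 -0.0854  0.024 ] 0.024196487442788156
fr [-0.1175 -0.0112  0.024 ] 0.02339706563359248
riml [-0.0972 -0.0959  0.04  ] 0.038088697185961334
rimr [-0.0974 -0.0029  0.04  ] 0.0400691191393476
front [-0.1557 -0.05    0.04  ] 0.022908826484566408
tongR [-0.1246  0.0176  0.106 ] 0.016575047246072838
tongL [-0.1251 -0.0138  0.106 ] 0.10451573897702005
hole [-0.1431 -0.0001  0.106 ] 0.04276875581738429
drL [-0.1023 -0.0991  0.06  ] -0.00019154147657091114
drR [-0.1614  0.0861  0.06  ] 0.03996645495445464
w [-0.097   0.0488  0.044 ] 0.016891850423162436
frontL [-0.1704 -0.1027  0.09  ] 0.08529043900113087
```

View pics/w4c.png

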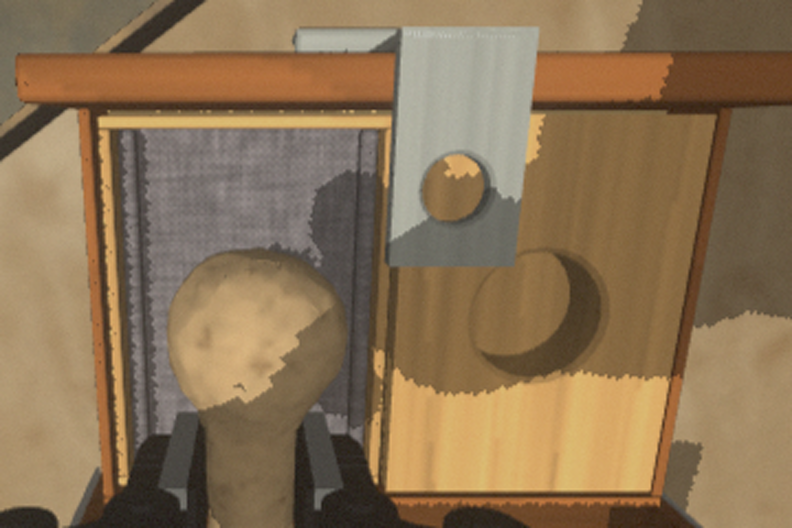

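>>> {"api": "send_rows", "payload": {
  "moves": [
    [-0.0054, -0.0046, 0, 0],
    [0, 0, 0.02, 0],
    [0, 0, 0.02, 0],
    [0, 0, 0.02, 0],
    [0, 0, 0.02, 0],
    [0, 0, 0.01, 0],
    [0, 0, 0.005, 0],
    [0, 0, 0, 0],
    [0, 0, 0, 0],
    [0, 0, 0, 0]
  ]
}}

```text
clock: 12.4
eef_pos: [0.4565, -0.3905, 0.0307]
tool_rot: [0.304, 0.953, -0.0, 0.001]
ft_force: [-0.7, -1.1, 0.6]
grip_width: 0.0186
```

>>> {"api": "send_rows", "payload": {
  "moves": [
    [0, 0, 0.0015, 0],
    [0, 0, 0, 0],
    [0, 0, 0, 0]
  ]
}}

```text
clock: 12.7
eef_pos: [0.4565, -0.3904, 0.0292]
tool_rot: [0.303, 0.953, -0.0, 0.001]
ft_force: [0.8, -0.5, 3.7]
grip_width: 0.0182
```

>>> {"api": "send_rows", "payload": {
  "moves": [
    [0, 0, 0, 0],
    [0, 0, 0, 0],
    [0, 0, 0, 0],
    [0, 0, 0, 0],
    [0, 0, 0, 0]
  ],
  "claw": -0.16
}}

```text
clock: 13.2
eef_pos: [0.4558, -0.3898, 0.0281]
tool_rot: [0.304, 0.953, 0.0, -0.0]
ft_force: [1.6, 0.0, -0.8]
grip_width: 0.0356
```

>>> {"api": "send_rows", "payload": {
  "moves": [
    [0, 0, -0.02, 0],
    [0, 0, -0.03, 0],
    [0, 0, -0.04, 0],
    [0, 0, -0.04, 0],
    [0, 0, -0.04, 0],
    [0, 0, 0, 0],
    [0, 0, 0, 0]
  ],
  "claw": 0.3
}}

```text
clock: 13.9
eef_pos: [0.4565, -0.3904, 0.1997]
tool_rot: [0.304, 0.953, -0.001, 0.001]
ft_force: [-0.3, -0.8, -0.5]
grip_width: 0.0556
```

```bash
python3 - <<'E'
from h import *
go(.4423,-.0350,.12)
p,d,K,T=snap('wrist','w5')
E
```

```text
clk 13.9 eef [ 0.4565 -0.3904  0.1997] psi 144.66 j [-0.7075  0.4535  0.2283  1.3425 -0.     -0.0908] grip 0.0556
TURN units -0.000 then shift [0.2171 0.2817 0.0797] dist 0.365
```

View pics/w5.png

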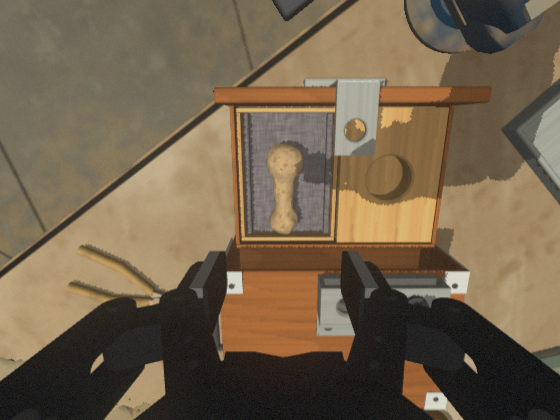

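>>> {"api": "send_rows", "payload": {
  "moves": [
    [0.0241, 0.0313, 0, 0],
    [0.0241, 0.0313, 0, 0],
    [0.0241, 0.0313, 0, 0],
    [0.0241, 0.0313, 0, 0],
    [0.0241, 0.0313, 0, 0],
    [0.0241, 0.0313, 0, 0],
    [0.0241, 0.0313, 0, 0],
    [0.0242, 0.0313, 0, 0],
    [0.0242, 0.0313, 0, 0],
    [0, 0, 0.02, 0],
    [0, 0, 0.03, 0],
    [0, 0, 0.03, 0],
    [0, 0, 0, 0],
    [0, 0, 0, 0],
    [0, 0, 0, 0]
  ]
}}

```text
clock: 15.45
eef_pos: [0.4424, -0.0347, 0.1191]
tool_rot: [0.304, 0.953, 0.0, 0.0]
ft_force: [-0.1, 0.2, 1.3]
grip_width: 0.0557
```

```bash
python3 - <<'E'
from h import *
p,d,K,T=snap('wrist','w6'); C=cloud(K,T,d)
M=(np.abs(C[...,0]-.442)<.03)&(np.abs(C[...,1]+.035)<.03)&(C[...,2]>.055)&(C[...,2]<.07)
P=C[M];print(len(P),cv2.minEnclosingCircle((P[:,:2]*1000).astype(np.float32)),P.mean(0))
go(.4423,-.0350,.031)
E
```

```text
1436 ((441.4115905761719, -34.62141799926758), 15.015069007873535) [ 0.4406 -0.0343  0.0593]
clk 15.5 eef [ 0.4428 -0.0348  0.1195] psi 144.64 j [-0.0784  0.2158 -0.3354  1.0174  0.      0.5387] grip 0.0555
TURN units -0.000 then shift [ 0.0003 -0.0004  0.0885] dist 0.088
```

View pics/w6.png

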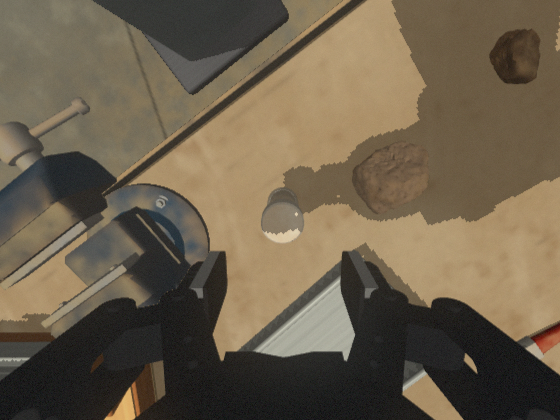

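>>> {"api": "send_rows", "payload": {
  "moves": [
    [0.0012, -0.0007, 0.02, 0],
    [0, 0, 0.02, 0],
    [0, 0, 0.02, 0],
    [0, 0, 0.015, 0],
    [0, 0, 0.0135, 0],
    [0, 0, 0, 0],
    [0, 0, 0, 0],
    [0, 0, 0, 0]
  ]
}}

```text
clock: 16.3
eef_pos: [0.4416, -0.0346, 0.0311]
tool_rot: [0.304, 0.953, 0.0, 0.001]
ft_force: [0.8, 0.5, 0.1]
grip_width: 0.0556
```

>>> {"api": "send_rows", "payload": {
  "moves": [
    [0, 0, 0, 0],
    [0, 0, 0, 0],
    [0, 0, 0, 0],
    [0, 0, 0, 0],
    [0, 0, 0, 0],
    [0, 0, 0, 0]
  ],
  "claw": -1
}}

```text
clock: 16.9
eef_pos: [0.4412, -0.0346, 0.0308]
tool_rot: [0.304, 0.953, 0.0, 0.001]
ft_force: [-0.7, 0.3, 6.3]
grip_width: 0.0279
```

>>> {"api": "send_rows", "payload": {
  "moves": [
    [0, 0, -0.02, 0],
    [0, 0, -0.03, 0],
    [0, 0, -0.03, 0],
    [0, 0, -0.03, 0],
    [0, 0, -0.03, 0],
    [0, 0, -0.03, 0],
    [0, 0, 0, 0],
    [0, 0, 0, 0]
  ]
}}

```text
clock: 17.7
eef_pos: [0.4407, -0.0345, 0.2003]
tool_rot: [0.304, 0.953, 0.0, 0.001]
ft_force: [-0.4, 0.1, -0.8]
grip_width: 0.028
```

```bash
python3 - <<'E'
from h import *
p,d,K,T=snap('wrist','w7')
p,d,K,T=snap('side','s7');crop(p,250,130,400,290,4,'s7c')
go(.5052,-.3012,.2)
E
```

```text
clk 17.8 eef [ 0.4394 -0.0344  0.1987] psi 144.66 j [-0.0781  0.144  -0.2022  1.2268  0.      0.5387] grip 0.0273
TURN units -0.000 then shift [-0.208  -0.1796 -0.0013] dist 0.275
```

View pics/w7.png

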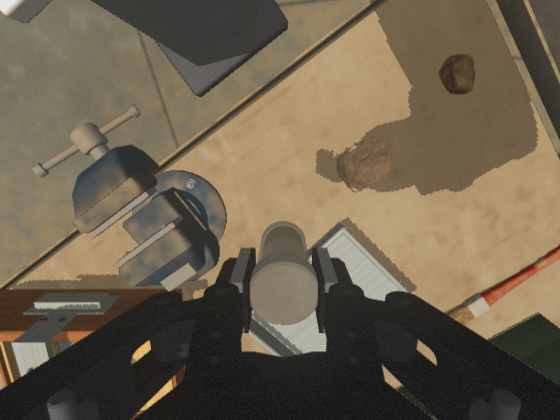

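View pics/s7c.png

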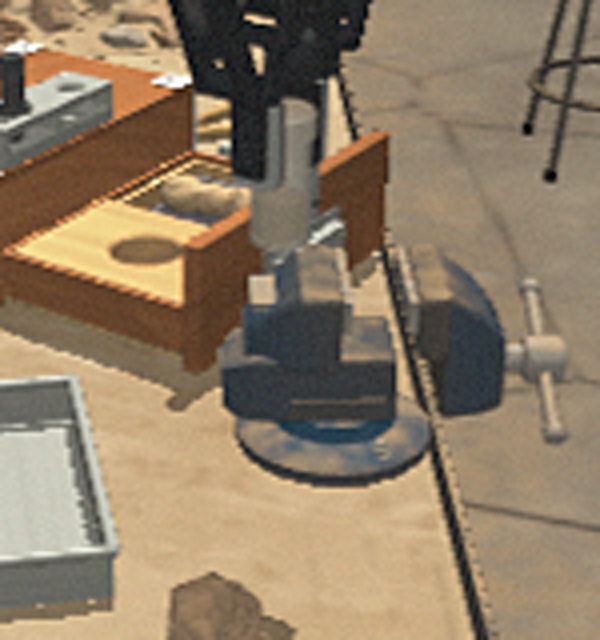

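>>> {"api": "send_rows", "payload": {
  "moves": [
    [-0.0294, -0.0257, 0, 0],
    [-0.0294, -0.0257, 0, 0],
    [-0.0294, -0.0257, 0, 0],
    [-0.0294, -0.0257, 0, 0],
    [-0.0295, -0.0257, 0, 0],
    [-0.0295, -0.0257, 0, 0],
    [-0.0295, -0.0257, 0, 0],
    [0, 0, 0.03, 0],
    [0, 0, 0.04, 0],
    [0, 0, 0.02, 0],
    [0, 0, 0, 0],
    [0, 0, 0, 0],
    [0, 0, 0, 0]
  ]
}}

```text
clock: 19.1
eef_pos: [0.5053, -0.3008, 0.111]
tool_rot: [0.303, 0.953, -0.0, 0.001]
ft_force: [-0.5, -0.4, 0.3]
grip_width: 0.0277
```

```bash
python3 - <<'E'
from h import *
p,d,K,T=snap('wrist','w8')
p,d,K,T=snap('side','s8');crop(p,200,110,350,250,4,'s8c')
go(.5043,-.3004,.05)
E
```

```text
clk 19.2 eef [ 0.5055 -0.3009  0.1115] psi 144.67 j [-0.5369  0.485   0.0417  1.1242  0.      0.0797] grip 0.0276
TURN units -0.000 then shift [ 0.0013 -0.0003  0.0615] dist 0.062
```

View pics/w8.png

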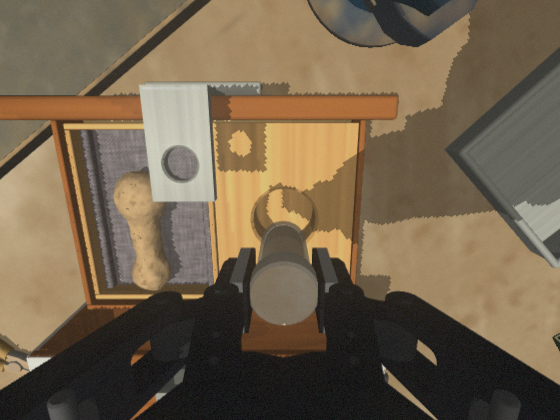

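View pics/s8c.png

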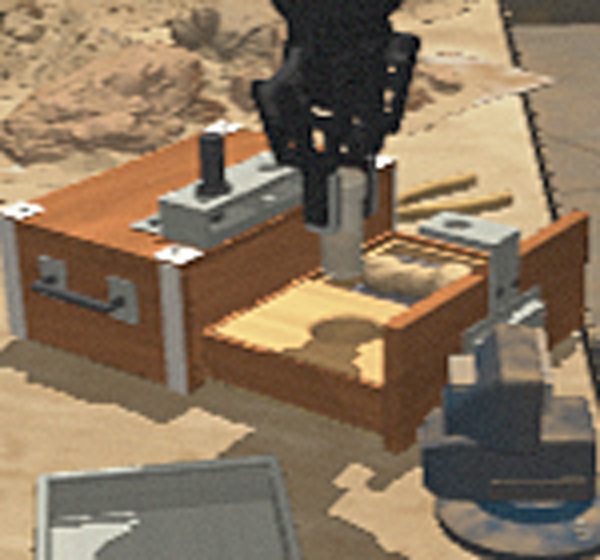

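```bash
python3 - <<'E'
from h import *
z=np.load('w8_c.npz');K,T=z['K'],z['T']
p,d=load('w8');crop(p,220,160,350,340,4,'w8c')
o=monitor.get_obs()['eef_pos']
for q in ((283,215),(283,212)): print(atz(K,T,*q,.044))
print(proj(K,T,[o[0],o[1],.044]),proj(K,T,[o[0],o[1],o[2]+.029]),proj(K,T,[o[0],o[1],o[2]-.031]))
E
```

```text
[ 0.5019 -0.2984  0.044 ]
[ 0.5001 -0.2972  0.044 ]
(np.float64(283.0967092525683), np.float64(221.01054904192037)) (np.float64(282.8504606593421), np.float64(295.69572041242753)) (np.float64(283.03267276631243), np.float64(240.43228821747277))
```

View pics/w8c.png

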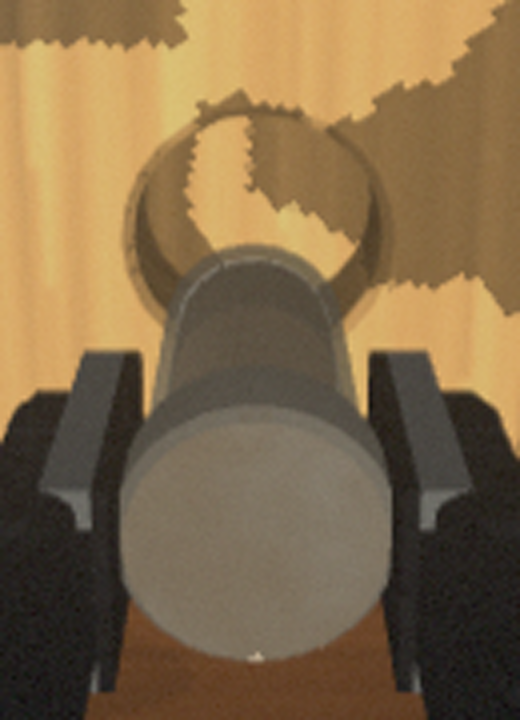

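>>> {"api": "send_rows", "payload": {
  "moves": [
    [0.0013, 0.0005, 0.01, 0],
    [0, 0, 0.02, 0],
    [0, 0, 0.015, 0],
    [0, 0, 0.01, 0],
    [0, 0, 0.004, 0],
    [0, 0, 0, 0],
    [0, 0, 0, 0],
    [0, 0, 0, 0]
  ]
}}

```text
clock: 20.0
eef_pos: [0.5043, -0.2996, 0.0517]
tool_rot: [0.304, 0.953, -0.0, 0.001]
ft_force: [-0.4, 0.3, -0.3]
grip_width: 0.0273
```

>>> {"api": "send_rows", "payload": {
  "moves": [
    [0, 0, 0.002, 0],
    [0, 0, 0, 0],
    [0, 0, 0, 0]
  ]
}}

```text
clock: 20.3
eef_pos: [0.5036, -0.2993, 0.0489]
tool_rot: [0.304, 0.953, -0.0, 0.0]
ft_force: [0.3, 0.2, -0.3]
grip_width: 0.0273
```

>>> {"api": "send_rows", "payload": {
  "moves": [
    [0, 0, 0.0015, 0],
    [0, 0, 0, 0],
    [0, 0, 0, 0]
  ]
}}

```text
clock: 20.6
eef_pos: [0.5043, -0.2997, 0.0488]
tool_rot: [0.304, 0.953, -0.0, 0.001]
ft_force: [-1.7, 0.3, 6.3]
grip_width: 0.0279
```

Contact. Release to about 46 mm and lift.

>>> {"api": "send_rows", "payload": {
  "moves": [
    [0, 0, -0.0005, 0],
    [0, 0, 0, 0],
    [0, 0, 0, 0],
    [0, 0, 0, 0],
    [0, 0, 0, 0]
  ],
  "claw": 0.08
}}

```text
clock: 21.1
eef_pos: [0.5036, -0.2992, 0.0476]
tool_rot: [0.304, 0.953, 0.0, -0.0]
ft_force: [0.1, -0.5, 0.3]
grip_width: 0.0459
```

>>> {"api": "send_rows", "payload": {
  "moves": [
    [0, 0, -0.015, 0],
    [0, 0, -0.03, 0],
    [0, 0, -0.04, 0],
    [0, 0, -0.04, 0],
    [0, 0, -0.03, 0],
    [0, 0, 0, 0],
    [0, 0, 0, 0]
  ]
}}

```text
clock: 21.8
eef_pos: [0.504, -0.2995, 0.2034]
tool_rot: [0.304, 0.953, -0.0, 0.001]
ft_force: [0.1, 1.2, 0.1]
grip_width: 0.0461
```

```bash
python3 - <<'E'
from h import *
p,d,K,T=snap('wrist','w9')
go(.4693,.0492,.2,176.4)
E
```

```text
clk 21.9 eef [ 0.5032 -0.299   0.202 ] psi 144.66 j [-0.5361  0.4248  0.19    1.3373 -0.      0.0807] grip 0.0460
TURN units -5.539 then shift [0.0557 0.3454 0.002 ] dist 0.350
```

View pics/w9.png

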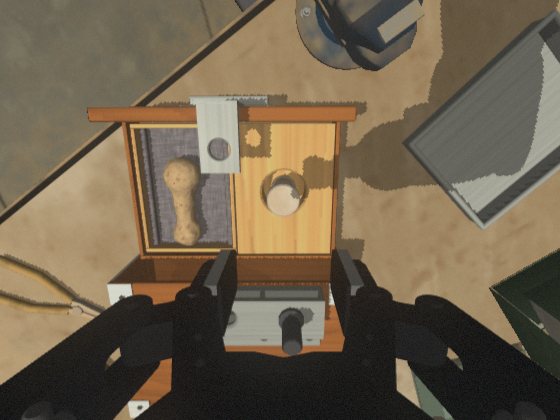

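>>> {"api": "send_rows", "payload": {
  "moves": [
    [0, 0, 0, 1],
    [0, 0, 0, 1],
    [0, 0, 0, 1],
    [0, 0, 0, 1],
    [0, 0, 0, 1],
    [0, 0, 0, 1],
    [0, 0, 0, 1],
    [0, 0, 0, 1],
    [0, 0, 0, 1],
    [0, 0, 0, 1],
    [0, 0, 0, 0.17],
    [0, 0, 0, 0]
  ],
  "claw": 1
}}

```text
clock: 23.05
eef_pos: [0.5029, -0.2989, 0.2012]
tool_rot: [0.729, 0.685, -0.0, -0.001]
ft_force: [0.0, 1.2, 0.0]
grip_width: 0.0854
```

```bash
python3 - <<'E'
from h import *
go(.4693,.0492,.12,86.4)
E
```

```text
clk 23.1 eef [ 0.5029 -0.2989  0.2012] psi 86.48 j [-0.5362  0.426   0.1897  1.3376 -0.      1.0962] grip 0.0854
TURN units 0.013 then shift [ 0.3453 -0.0554  0.0812] dist 0.359
```

>>> {"api": "send_rows", "payload": {
  "moves": [
    [0.0384, -0.0062, 0, 0],
    [0.0384, -0.0062, 0, 0],
    [0.0384, -0.0062, 0, 0],
    [0.0384, -0.0062, 0, 0],
    [0.0384, -0.0062, 0, 0],
    [0.0384, -0.0062, 0, 0],
    [0.0383, -0.0061, 0, 0],
    [0.0383, -0.0061, 0, 0],
    [0.0383, -0.0061, 0, 0],
    [0, 0, 0.02, 0],
    [0, 0, 0.03, 0],
    [0, 0, 0.03, 0],
    [0, 0, 0, 0],
    [0, 0, 0, 0],
    [0, 0, 0, 0]
  ]
}}

```text
clock: 24.55
eef_pos: [0.4712, 0.0488, 0.1242]
tool_rot: [0.729, 0.685, 0.001, 0.001]
ft_force: [-0.0, -0.3, -0.0]
grip_width: 0.0857
```

```bash
cat > seg.py <<'E'
from h import *
def seg(C,x,y,r,zmin=.005,zmax=.07):
    M=(np.hypot(C[...,0]-x,C[...,1]-y)<r)&(C[...,2]>zmin)&(C[...,2]<zmax)
    P=C[M]; print(len(P),'rect',cv2.minAreaRect((P[:,:2]*1000).astype(np.float32)),'maxz',P[:,2].max())
    for deg in range(-90,90,15):
        a=np.radians(deg);q=P[:,:2]@[np.cos(a),np.sin(a)];print(deg,round((q.max()-q.min())*1e3,1),end='; ')
    print(); return P
E
python3 - <<'E'
from seg import *
p,d,K,T=snap('wrist','w10');C=cloud(K,T,d); print('stone');seg(C,.4693,.0492,.045);print('clod');seg(C,.4519,.1711,.03)
go(.4693,.0492,.007,86.4)
E
```

```text
stone
3076 rect ((469.02252197265625, 50.59416961669922), (57.7891845703125, 43.14572525024414), 87.84820556640625) maxz 0.04592157848778397
-90 58.0; -75 59.8; -60 60.6; -45 58.7; -30 55.1; -15 48.0; 0 43.7; 15 47.8; 30 50.6; 45 50.3; 60 51.9; 75 55.6; 
clod
1838 rect ((450.9660339355469, 171.08151245117188), (30.735071182250977, 38.555606842041016), 87.5574951171875) maxz 0.021665834970380465
-90 31.1; -75 33.7; -60 35.6; -45 36.5; -30 37.9; -15 38.9; 0 38.4; 15 37.1; 30 34.1; 45 32.8; 60 32.8; 75 31.6; 
clk 24.6 eef [0.4714 0.0489 0.1245] psi 86.39 j [ 0.1033  0.2645 -0.2553  1.0478  0.      1.737 ] grip 0.0853
TURN units -0.001 then shift [ 0.0002 -0.0021  0.1175] dist 0.117
```

View pics/w10.png

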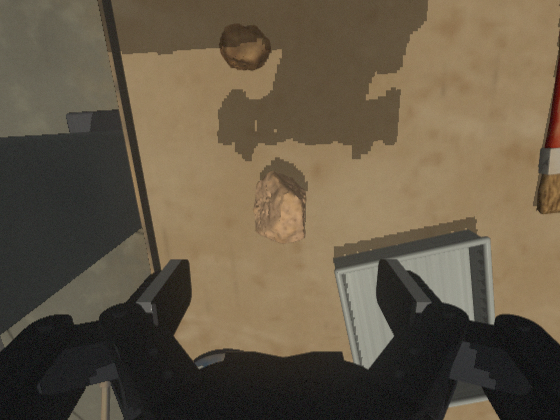

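>>> {"api": "send_rows", "payload": {
  "moves": [
    [0.0012, -0.0022, 0.02, 0],
    [0, 0, 0.03, 0],
    [0, 0, 0.03, 0],
    [0, 0, 0.025, 0],
    [0, 0, 0.0115, 0],
    [0, 0, 0, 0],
    [0, 0, 0, 0]
  ]
}}

```text
clock: 25.3
eef_pos: [0.4691, 0.0502, 0.0075]
tool_rot: [0.729, 0.684, 0.001, 0.001]
ft_force: [0.1, -0.9, 1.0]
grip_width: 0.0853
```

>>> {"api": "send_rows", "payload": {
  "moves": [
    [0, 0, 0, 0],
    [0, 0, 0, 0],
    [0, 0, 0, 0],
    [0, 0, 0, 0],
    [0, 0, 0, 0],
    [0, 0, 0, 0],
    [0, 0, 0, 0]
  ],
  "claw": -1
}}

```text
clock: 26.0
eef_pos: [0.469, 0.0503, 0.0076]
tool_rot: [0.729, 0.684, 0.001, 0.001]
ft_force: [-0.7, 0.1, 5.0]
grip_width: 0.0415
```

>>> {"api": "send_rows", "payload": {
  "moves": [
    [0, 0, -0.015, 0],
    [0, 0, -0.03, 0],
    [0, 0, -0.04, 0],
    [0, 0, -0.04, 0],
    [0, 0, 0, -1],
    [0, 0, 0, -1],
    [0, 0, 0, -0.33],
    [0, 0, 0, 0]
  ]
}}

```text
clock: 26.8
eef_pos: [0.4675, 0.0502, 0.1313]
tool_rot: [0.645, 0.765, -0.0, -0.0]
ft_force: [0.5, 0.4, -2.0]
grip_width: 0.0411
```

```bash
python3 - <<'E'
from seg import *
snap('wrist','w11')
c=np.array([.590,-.0791]);a=np.radians(9.76)
t=c+.038*np.array([-np.sin(a),np.cos(a)]);print(t, 'clod', c-.045*np.array([-np.sin(a),np.cos(a)]))
go(t[0],t[1],.13,99.76)
E
```

```text
[ 0.5836 -0.0416] clod [ 0.5976 -0.1234]
clk 26.9 eef [0.4675 0.0502 0.1312] psi 99.70 j [ 0.1069  0.2538 -0.2504  1.0671 -0.      1.5084] grip 0.0409
TURN units -0.011 then shift [-0.1102  0.0988  0.0012] dist 0.148
```

View pics/w11.png

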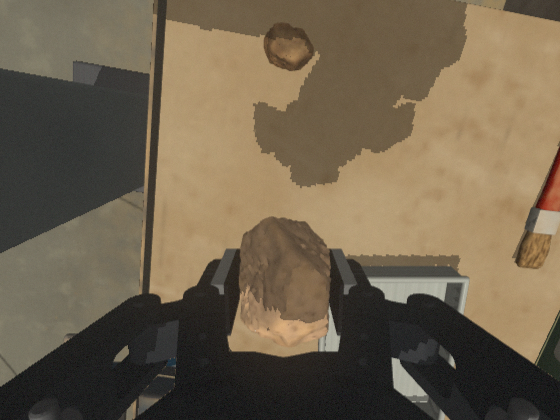

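>>> {"api": "send_rows", "payload": {
  "moves": [
    [-0.0276, 0.0247, 0, 0],
    [-0.0276, 0.0247, 0, 0],
    [-0.0275, 0.0247, 0, 0],
    [-0.0275, 0.0247, 0, 0],
    [0, 0, 0.02, 0],
    [0, 0, 0.03, 0],
    [0, 0, 0.03, 0],
    [0, 0, 0.025, 0],
    [0, 0, 0.012, 0],
    [0, 0, 0, 0],
    [0, 0, 0, 0],
    [0, 0, 0, 0]
  ]
}}

```text
clock: 28.05
eef_pos: [0.5854, -0.0418, 0.016]
tool_rot: [0.645, 0.765, 0.001, 0.001]
ft_force: [0.8, 0.6, -1.3]
grip_width: 0.0411
```

>>> {"api": "send_rows", "payload": {
  "moves": [
    [0, 0, 0.004, 0],
    [0, 0, 0.0015, 0],
    [0, 0, 0, 0],
    [0, 0, 0, 0]
  ]
}}

```text
clock: 28.45
eef_pos: [0.5845, -0.0417, 0.0097]
tool_rot: [0.645, 0.765, 0.0, 0.001]
ft_force: [-0.6, -0.2, 3.9]
grip_width: 0.0413
```

>>> {"api": "send_rows", "payload": {
  "moves": [
    [0, 0, 0, 0],
    [0, 0, 0, 0],
    [0, 0, 0, 0],
    [0, 0, 0, 0],
    [0, 0, 0, 0]
  ],
  "claw": 0.4
}}

```text
clock: 28.95
eef_pos: [0.5839, -0.0417, 0.0087]
tool_rot: [0.645, 0.765, -0.0, -0.0]
ft_force: [0.7, 0.5, 0.3]
grip_width: 0.0597
```

>>> {"api": "send_rows", "payload": {
  "moves": [
    [0, 0, -0.02, 0],
    [0, 0, -0.03, 0],
    [0, 0, -0.04, 0],
    [0, 0, -0.03, 0],
    [0, 0, 0, 0],
    [0, 0, 0, 0]
  ]
}}

```text
clock: 29.55
eef_pos: [0.5844, -0.0418, 0.1296]
tool_rot: [0.645, 0.765, 0.001, 0.001]
ft_force: [-0.3, 0.3, -0.9]
grip_width: 0.0593
```

```bash
python3 - <<'E'
from seg import *
snap('wrist','w12')
go(.4510,.1711,.13,165)
E
```

```text
clk 29.6 eef [ 0.5833 -0.0417  0.1282] psi 99.74 j [-0.0713  0.4685  0.0609  1.1642 -0.      1.3295] grip 0.0594
TURN units -11.390 then shift [ 0.1829  0.1713 -0.0018] dist 0.251
```

View pics/w12.png

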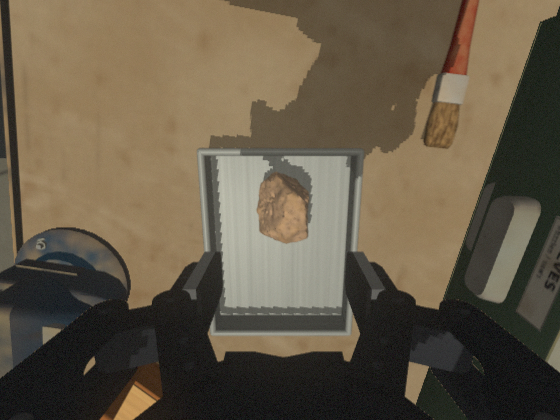

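>>> {"api": "send_rows", "payload": {
  "moves": [
    [0, 0, 0, -1],
    [0, 0, 0, -1],
    [0, 0, 0, -1],
    [0, 0, 0, -1],
    [0, 0, 0, -1],
    [0, 0, 0, -1],
    [0, 0, 0, -1],
    [0, 0, 0, -1],
    [0, 0, 0, -1],
    [0, 0, 0, -1],
    [0, 0, 0, -1],
    [0, 0, 0, -1],
    [0, 0, 0, -1],
    [0, 0, 0, -0.13],
    [0, 0, 0, 0]
  ],
  "claw": 0.6
}}

```text
clock: 31.1
eef_pos: [0.5829, -0.0416, 0.1272]
tool_rot: [0.045, 0.999, 0.0, -0.002]
ft_force: [0.3, 0.3, 0.3]
grip_width: 0.0678
```

```bash
python3 - <<'E'
from seg import *
go(.4510,.1711,.06,175)
E
```

```text
clk 31.1 eef [ 0.5829 -0.0416  0.1272] psi 174.87 j [-0.0713  0.4699  0.0606  1.1645 -0.      0.0182] grip 0.0678
TURN units -0.022 then shift [0.1499 0.2004 0.0672] dist 0.259
```

>>> {"api": "send_rows", "payload": {
  "moves": [
    [0.025, 0.0334, 0, 0],
    [0.025, 0.0334, 0, 0],
    [0.025, 0.0334, 0, 0],
    [0.025, 0.0334, 0, 0],
    [0.025, 0.0334, 0.01, 0],
    [0.025, 0.0334, 0.01, 0],
    [0, 0, 0.02, 0],
    [0, 0, 0, 0],
    [0, 0, 0, 0],
    [0, 0, 0, 0]
  ]
}}

```text
clock: 32.1
eef_pos: [0.453, 0.1706, 0.0895]
tool_rot: [0.045, 0.999, 0.0, 0.001]
ft_force: [-0.6, -1.0, 0.7]
grip_width: 0.0683
```

```bash
python3 - <<'E'
from seg import *
p,d,K,T=snap('wrist','w13');C=cloud(K,T,d);seg(C,.4510,.1711,.03)
go(.4510,.1711,.002,175)
E
```

```text
1625 rect ((450.82574462890625, 171.50624084472656), (30.014009475708008, 38.021419525146484), 87.5560073852539) maxz 0.021288485113835853
-90 30.5; -75 33.0; -60 35.2; -45 36.0; -30 37.6; -15 38.4; 0 37.9; 15 36.5; 30 34.3; 45 33.0; 60 32.3; 75 31.3; 
clk 32.1 eef [0.4532 0.1706 0.0896] psi 174.86 j [ 0.3601  0.3216 -0.2778  0.9698 -0.0001  0.4499] grip 0.0685
TURN units -0.025 then shift [0.0022 0.0003 0.0876] dist 0.088
```

View pics/w13.png

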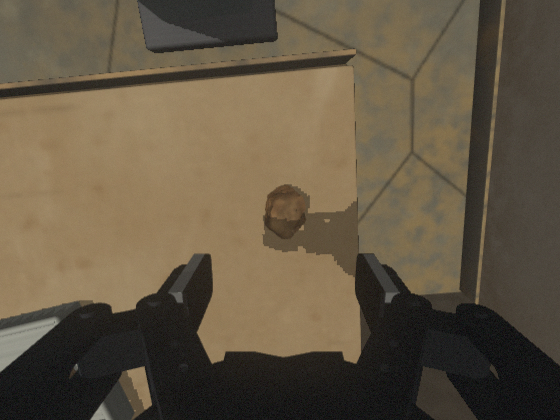

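>>> {"api": "send_rows", "payload": {
  "moves": [
    [0.0022, 0.0005, 0.02, 0],
    [0, 0, 0.03, 0],
    [0, 0, 0.025, 0],
    [0, 0, 0.0125, 0],
    [0, 0, 0, 0],
    [0, 0, 0, 0]
  ]
}}

```text
clock: 32.75
eef_pos: [0.4508, 0.1714, 0.0019]
tool_rot: [0.045, 0.999, 0.0, 0.0]
ft_force: [-0.9, 0.7, 1.1]
grip_width: 0.0682
```

>>> {"api": "send_rows", "payload": {
  "moves": [
    [0, 0, 0, 0],
    [0, 0, 0, 0],
    [0, 0, 0, 0],
    [0, 0, 0, 0],
    [0, 0, 0, 0],
    [0, 0, 0, 0],
    [0, 0, 0, 0]
  ],
  "claw": -1
}}

```text
clock: 33.45
eef_pos: [0.4508, 0.1719, 0.0027]
tool_rot: [0.044, 0.999, 0.0, 0.001]
ft_force: [-0.4, -1.7, 5.3]
grip_width: 0.0275
```

>>> {"api": "send_rows", "payload": {
  "moves": [
    [0, 0, -0.015, 0],
    [0, 0, -0.03, 0],
    [0, 0, -0.04, 0],
    [0, 0, -0.04, 0],
    [0, 0, 0, 0],
    [0, 0, 0, 0]
  ]
}}

```text
clock: 34.05
eef_pos: [0.4507, 0.1722, 0.1276]
tool_rot: [0.044, 0.999, 0.001, 0.002]
ft_force: [-0.8, -0.2, -1.0]
grip_width: 0.0276
```

```bash
python3 - <<'E'
from seg import *
snap('wrist','w14')
go(.5976,-.1234,.13,175)
go(.5976,-.1234,.13,189.76)
E
```

```text
clk 34.1 eef [0.4496 0.1717 0.1262] psi 174.98 j [ 0.3648  0.2784 -0.2309  1.0613 -0.      0.4525] grip 0.0276
TURN units -0.004 then shift [-0.1732 -0.2811 -0.0038] dist 0.330
clk 34.1 eef [0.4496 0.1717 0.1262] psi 174.98 j [ 0.3648  0.2784 -0.2309  1.0613 -0.      0.4525] grip 0.0276
TURN units -2.580 then shift [-0.0958 -0.3159 -0.0038] dist 0.330
```

View pics/w14.png

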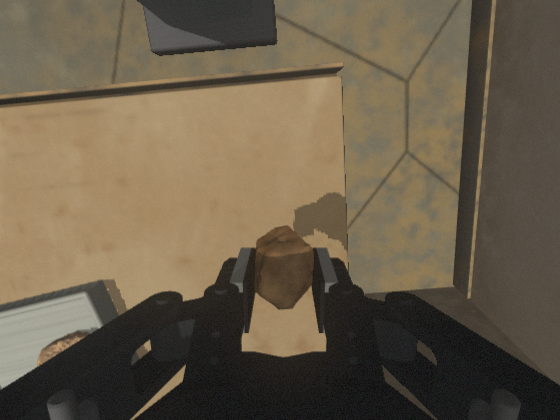

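>>> {"api": "send_rows", "payload": {
  "moves": [
    [0, 0, -0.003, 1],
    [0, 0, 0, 1],
    [0, 0, 0, 1],
    [0, 0, 0, 1],
    [0, 0, 0, 1],
    [0, 0, 0, 1],
    [0, 0, 0, 1],
    [0, 0, 0, 1],
    [0, 0, 0, 1],
    [0, 0, 0, 1],
    [0, 0, 0, 1],
    [0, 0, 0, 1],
    [0, 0, 0, 1],
    [0, 0, 0, 0.1],
    [0, 0, 0, 0]
  ]
}}

```text
clock: 35.6
eef_pos: [0.4489, 0.1714, 0.128]
tool_rot: [0.643, 0.766, -0.001, -0.001]
ft_force: [0.4, 0.6, -1.7]
grip_width: 0.0276
```

```bash
python3 - <<'E'
from seg import *
go(.5976,-.1234,.13,99.8)
E
```

```text
clk 35.6 eef [0.4489 0.1714 0.128 ] psi 100.02 j [ 0.3648  0.2777 -0.227   1.069   0.      1.7607] grip 0.0276
TURN units 0.038 then shift [-0.3158  0.0963 -0.002 ] dist 0.330
```

>>> {"api": "send_rows", "payload": {
  "moves": [
    [-0.0395, 0.012, 0, 0],
    [-0.0395, 0.012, 0, 0],
    [-0.0395, 0.012, 0, 0],
    [-0.0395, 0.012, 0, 0],
    [-0.0395, 0.012, 0, 0],
    [-0.0395, 0.012, 0, 0],
    [-0.0395, 0.012, 0, 0],
    [-0.0393, 0.0123, 0, 0],
    [0, 0, 0.02, 0],
    [0, 0, 0.03, 0],
    [0, 0, 0.03, 0],
    [0, 0, 0.025, 0],
    [0, 0, 0.01, 0],
    [0, 0, 0, 0],
    [0, 0, 0, 0],
    [0, 0, 0, 0]
  ]
}}

```text
clock: 37.2
eef_pos: [0.6006, -0.123, 0.0161]
tool_rot: [0.643, 0.766, 0.001, 0.001]
ft_force: [0.0, 0.2, -0.4]
grip_width: 0.0281
```

>>> {"api": "send_rows", "payload": {
  "moves": [
    [0, 0, 0.007, 0],
    [0, 0, 0.003, 0],
    [0, 0, 0, 0],
    [0, 0, 0, 0]
  ]
}}

```text
clock: 37.6
eef_pos: [0.5995, -0.1228, 0.0048]
tool_rot: [0.643, 0.766, 0.0, 0.0]
ft_force: [0.0, -0.1, 1.8]
grip_width: 0.0277
```

>>> {"api": "send_rows", "payload": {
  "moves": [
    [0, 0, 0, 0],
    [0, 0, 0, 0],
    [0, 0, 0, 0],
    [0, 0, 0, 0],
    [0, 0, 0, 0]
  ],
  "claw": 0.2
}}

```text
clock: 38.1
eef_pos: [0.599, -0.1227, 0.0042]
tool_rot: [0.643, 0.766, -0.0, -0.0]
ft_force: [-0.1, -0.1, 0.3]
grip_width: 0.051
```

>>> {"api": "send_rows", "payload": {
  "moves": [
    [0, 0, -0.02, 0],
    [0, 0, -0.03, 0],
    [0, 0, -0.04, 0],
    [0, 0, -0.04, 0],
    [0, 0, -0.04, 0],
    [0, 0, -0.03, 0],
    [0, 0, 0, 0],
    [0, 0, 0, 0]
  ],
  "claw": -1
}}

```text
clock: 38.9
eef_pos: [0.5995, -0.1228, 0.205]
tool_rot: [0.643, 0.766, 0.0, 0.001]
ft_force: [-0.3, 0.7, -0.5]
grip_width: -0.0002
```

```bash
python3 - <<'E'
from seg import *
snap('wrist','w15')
L=np.array([.5538,-.3951]);X=np.array([.816,-.578])
t=L-.235*X;print(t)
go(t[0],t[1],.2,144.7)
E
```

```text
[ 0.362  -0.2593]
clk 39.0 eef [ 0.5986 -0.1227  0.2035] psi 99.91 j [-0.2021  0.477   0.2754  1.3704 -0.      1.1957] grip 0.0003
TURN units -7.817 then shift [ 0.1142 -0.2482  0.0035] dist 0.273
```

View pics/w15.png

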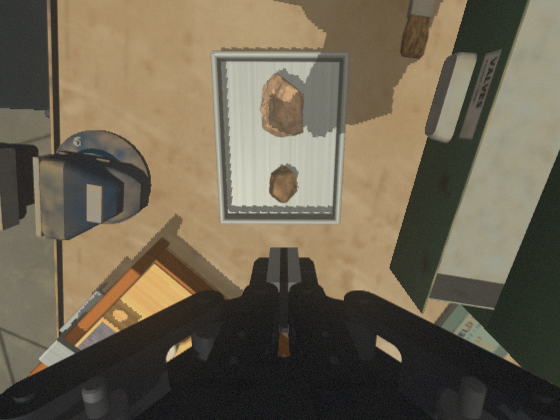

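>>> {"api": "send_rows", "payload": {
  "moves": [
    [0, 0, 0, -1],
    [0, 0, 0, -1],
    [0, 0, 0, -1],
    [0, 0, 0, -1],
    [0, 0, 0, -1],
    [0, 0, 0, -1],
    [0, 0, 0, -1],
    [0, 0, 0, -0.8],
    [0, 0, 0, 0]
  ]
}}

```text
clock: 39.85
eef_pos: [0.5979, -0.1225, 0.2019]
tool_rot: [0.304, 0.953, -0.0, -0.002]
ft_force: [-0.3, 0.5, -0.0]
grip_width: -0.0001
```

```bash
python3 - <<'E'
from seg import *
go(.3553,-.3034,.2,144.7)
E
```

```text
clk 39.9 eef [ 0.5979 -0.1225  0.2019] psi 144.59 j [-0.2021  0.4789  0.2741  1.3705 -0.      0.4159] grip -0.0001
TURN units -0.019 then shift [ 0.0935 -0.2878  0.0019] dist 0.303
```

>>> {"api": "send_rows", "payload": {
  "moves": [
    [0.0117, -0.036, 0, -0.02],
    [0.0117, -0.036, 0, 0],
    [0.0117, -0.036, 0, 0],
    [0.0117, -0.036, 0, 0],
    [0.0117, -0.036, 0, 0],
    [0.0117, -0.036, 0, 0],
    [0.0117, -0.036, 0, 0],
    [0.0117, -0.036, 0, 0],
    [0, 0, 0, 0],
    [0, 0, 0, 0],
    [0, 0, 0, 0]
  ]
}}

```text
clock: 40.95
eef_pos: [0.3567, -0.3032, 0.2038]
tool_rot: [0.303, 0.953, 0.0, -0.0]
ft_force: [-0.7, -1.3, -0.1]
grip_width: -0.0002
```

```bash
python3 - <<'E'
from seg import *
go(.3553,-.3034,.065,144.7)
snap('wrist','w16'); p,d,K,T=snap('top','t16');crop(p,290,130,450,290,4,'t16c'); snap('side','s16')
E
```

```text
clk 41.0 eef [ 0.3567 -0.3032  0.2038] psi 144.71 j [-0.7048  0.1931 -0.1286  1.25    0.0004 -0.0889] grip -0.0002
TURN units 0.002 then shift [ 0.001  -0.001   0.1388] dist 0.139
```

View pics/t16c.png

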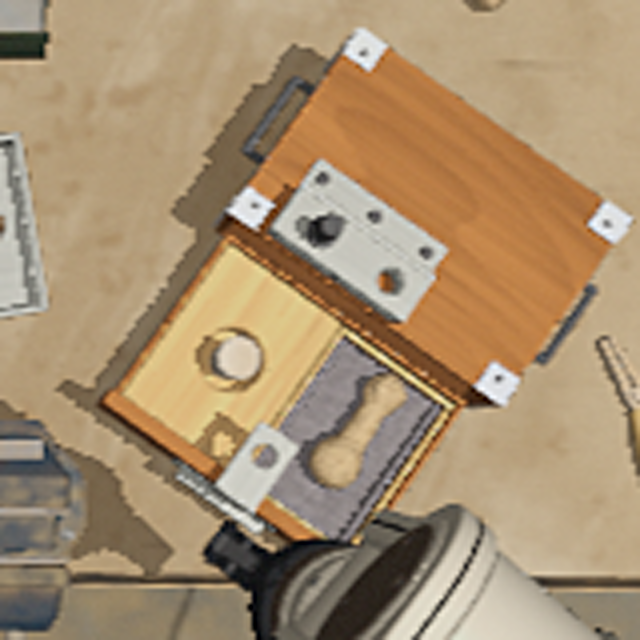

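View pics/s16.png

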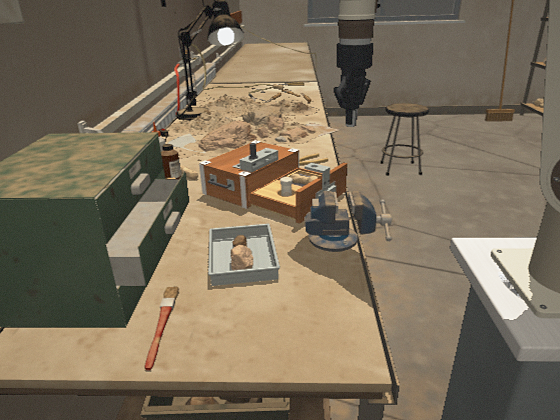

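>>> {"api": "send_rows", "payload": {
  "moves": [
    [0, -0.001, 0.03, 0],
    [0, 0, 0.04, 0],
    [0, 0, 0.04, 0],
    [0, 0, 0.0285, 0],
    [0, 0, 0, 0],
    [0, 0, 0, 0],
    [-0.01, 0, 0, 0],
    [-0.01, 0, 0, 0],
    [-0.008, 0, 0, 0],
    [-0.006, 0, 0, 0],
    [-0.006, 0, 0, 0],
    [-0.008, 0, 0, 0],
    [0, 0, 0, 0]
  ]
}}

```text
clock: 42.4
eef_pos: [0.3964, -0.3335, 0.066]
tool_rot: [0.303, 0.953, -0.0, 0.001]
ft_force: [-0.5, -0.1, -0.7]
grip_width: 0.0
```

```bash
python3 - <<'E'
from h import *
o=monitor.get_obs();L=np.array([.5538,-.3951]);X=np.array([.816,-.578]);Y=np.array([.578,.816])
q=o['eef_pos'][:2]-L;print(q@X,q@Y,o['eef_pos'][2],o['ft_force'])
p,d,K,T=snap('top','t17');crop(p,290,130,450,290,4,'t17c')
E
```

```text
-0.16403805839126837 -0.040655522022011205 0.06596230252074814 [-0.4984 -0.0662 -0.7342]
```

View pics/t17c.png

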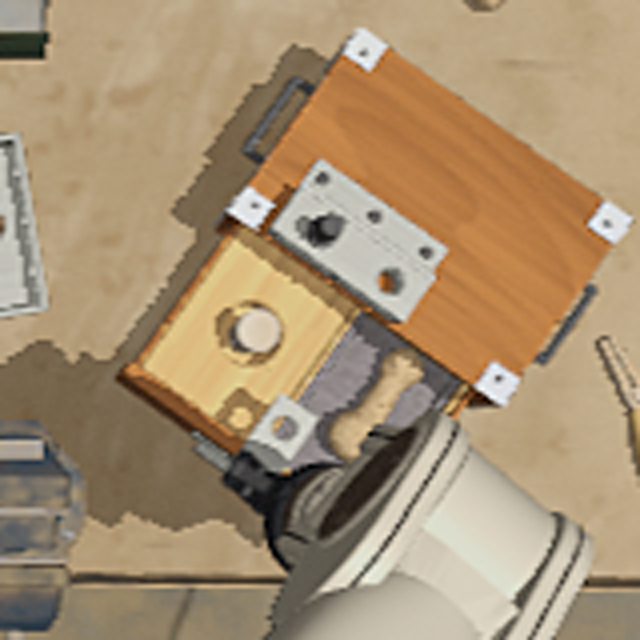

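>>> {"api": "send_rows", "payload": {
  "moves": [
    [-0.006, 0, 0, 0],
    [-0.009, 0, 0, 0],
    [-0.009, 0, 0, 0],
    [-0.009, 0, 0, 0],
    [-0.009, 0, 0, 0],
    [-0.009, 0, 0, 0],
    [-0.009, 0, 0, 0],
    [-0.009, 0, 0, 0],
    [-0.009, 0, 0, 0],
    [-0.009, 0, 0, 0],
    [-0.009, 0, 0, 0],
    [-0.006, 0, 0, 0],
    [0, 0, 0, 0],
    [0, 0, 0, 0]
  ]
}}

```text
clock: 43.85
eef_pos: [0.4793, -0.3921, 0.0665]
tool_rot: [0.303, 0.953, -0.001, 0.001]
ft_force: [-0.4, 0.2, 0.5]
grip_width: -0.0001
```

```bash
python3 - <<'E'
from h import *
o=monitor.get_obs();L=np.array([.5538,-.3951]);X=np.array([.816,-.578]);Y=np.array([.578,.816])
q=o['eef_pos'][:2]-L;print(q@X,q@Y,o['eef_pos'][2],o['ft_force'])
p,d,K,T=snap('top','t18');crop(p,290,130,450,290,4,'t18c')
E
```

```text
-0.06253028471321864 -0.04058819295261839 0.0665196875678805 [-0.3911  0.2184  0.4569]
```

View pics/t18c.png

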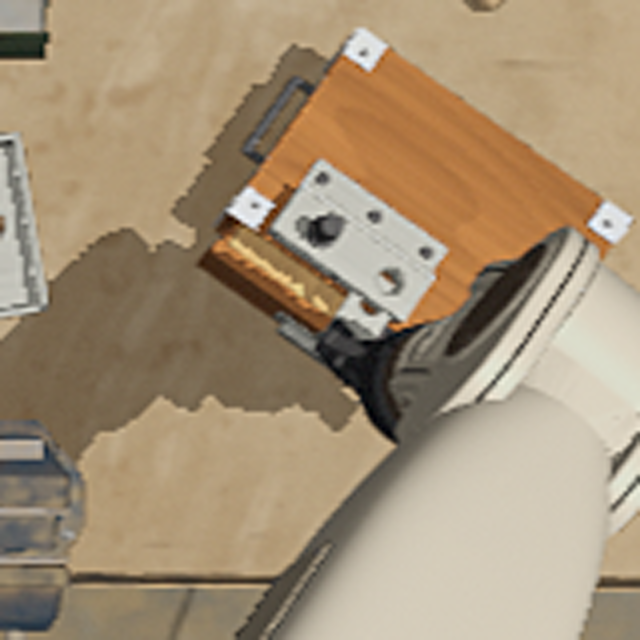

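>>> {"api": "send_rows", "payload": {
  "moves": [
    [-0.004, 0, 0, 0],
    [-0.004, 0, 0, 0],
    [-0.004, 0, 0, 0],
    [-0.003, 0, 0, 0],
    [-0.002, 0, 0, 0],
    [0, 0, 0, 0]
  ]
}}

```text
clock: 44.5
eef_pos: [0.4926, -0.4014, 0.0657]
tool_rot: [0.303, 0.953, -0.0, 0.0]
ft_force: [-0.6, 1.1, -0.4]
grip_width: -0.0001
```

>>> {"api": "send_rows", "payload": {
  "moves": [
    [-0.002, 0, 0, 0],
    [-0.001, 0, 0, 0],
    [0, 0, 0, 0]
  ]
}}

```text
clock: 44.8
eef_pos: [0.494, -0.4023, 0.0656]
tool_rot: [0.303, 0.953, 0.0, -0.001]
ft_force: [-2.7, 3.2, 2.8]
grip_width: -0.0002
```

>>> {"api": "send_rows", "payload": {
  "moves": [
    [-0.001, 0, 0, 0],
    [-0.001, 0, 0, 0],
    [0, 0, 0, 0],
    [0, 0, 0, 0]
  ]
}}

```text
clock: 45.2
eef_pos: [0.494, -0.4023, 0.0656]
tool_rot: [0.303, 0.953, 0.001, -0.002]
ft_force: [-6.3, 4.6, 5.8]
grip_width: -0.0
```

>>> {"api": "send_rows", "payload": {
  "moves": [
    [-0.001, 0, 0, 0],
    [-0.001, 0, 0, 0],
    [0, 0, 0, 0],
    [0, 0, 0, 0]
  ]
}}

```text
clock: 45.6
eef_pos: [0.494, -0.4023, 0.0657]
tool_rot: [0.303, 0.953, 0.001, -0.004]
ft_force: [-11.6, 8.6, 8.9]
grip_width: -0.0
```

>>> {"api": "send_rows", "payload": {
  "moves": [
    [0.01, 0, 0, 0],
    [0.02, 0, 0, 0],
    [0.02, 0, 0, 0],
    [0, 0, -0.03, 0],
    [0, 0, -0.04, 0],
    [0, 0, -0.04, 0],
    [0, 0, -0.03, 0],
    [-0.02, 0.02, -0.01, 0],
    [-0.02, 0.02, 0, 0],
    [-0.02, 0.02, 0, 0],
    [0, 0, 0, 0],
    [0, 0, 0, 0],
    [0, 0, 0, 0]
  ],
  "claw": 0.1
}}

```text
clock: 46.9
eef_pos: [0.5402, -0.3622, 0.2157]
tool_rot: [0.303, 0.953, -0.0, -0.0]
ft_force: [0.5, -0.2, 0.7]
grip_width: 0.0467
```

```bash
python3 - <<'E'
from h import *
p,d,K,T=snap('wrist','w19'); print(monitor.get_obs()['eef_pos'])
crop(p,180,120,400,290,3.5,'w19c')
E
```

```text
[ 0.5399 -0.3622  0.2159]
```

View pics/w19.png

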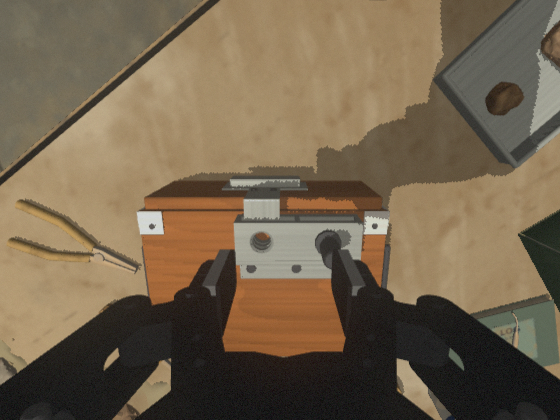

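View pics/w19c.png

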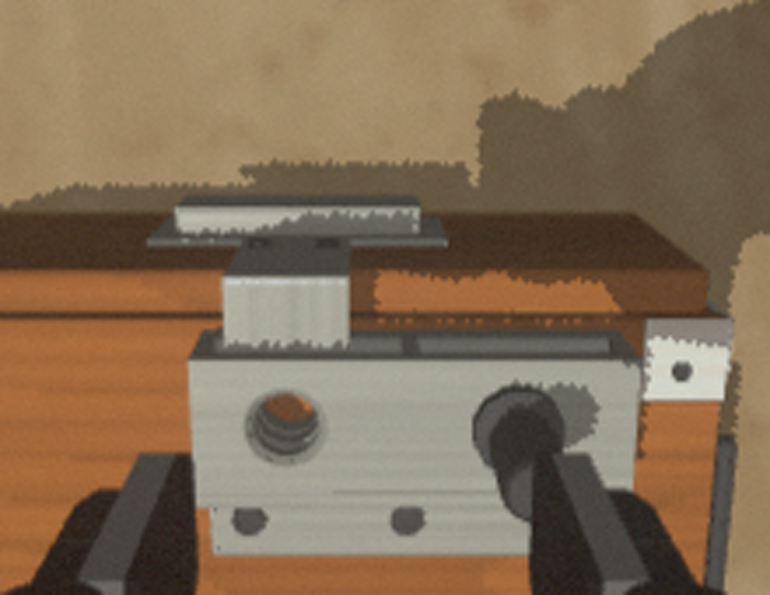

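```bash
python3 - <<'E'
from h import *
z=np.load('w19_c.npz');K,T=z['K'],z['T'];p,d=load('w19');C=cloud(K,T,d)
f=lambda a,b:(180+a/3.5,120+b/3.5)
print('lock',atz(K,T,*f(285,427),.1145)); print('collar',atz(K,T,*f(526,438),.119))
print('brk z',np.nanmedian(C[246:256,275:300,2]))
u,v=f(217,0)[0],0
# knob points
M=(C[...,2]>.126)&(C[...,2]<.156)&(np.hypot(C[...,0]-.585,C[...,1]+.35)<.02); P=C[M]; print(len(P),P[:,2].max() if len(P) else 0)
print(cv2.minAreaRect((P[:,:2]*1000).astype(np.float32)))
p2,d2=load('w9'); z=np.load('w9_c.npz');K,T=z['K'],z['T'];C=cloud(K,T,d2)
M=(C[...,2]>.13)&(C[...,2]<.156)&(np.hypot(C[...,0]-.585,C[...,1]+.35)<.02); P=C[M]; print(len(P),P[:,2].max()); Q=P[P[:,2]>.147]; print(len(Q),cv2.minEnclosingCircle((Q[:,:2]*1000).astype(np.float32)))
crop(p2,200,280,350,360,5,'w9c')
go(.583,-.350,.2,144.7)
E
```

```text
lock [ 0.554  -0.394   0.1145]
collar [ 0.5873 -0.3483  0.119 ]
brk z 0.11410619357814829
353 0.15143652999393886
((582.8897094726562, -349.3702697753906), (11.390167236328125, 15.737664222717285), 8.17676830291748)
586 0.15158572224761283
304 ((584.8790283203125, -348.67529296875), 8.059757232666016)
clk 47.0 eef [ 0.5399 -0.3622  0.2159] psi 144.67 j [-0.5908  0.5566  0.4369  1.4511 -0.0002  0.0258] grip 0.0468
TURN units -0.005 then shift [-0.0281  0.0349  0.0159] dist 0.048
```

View pics/w9c.png

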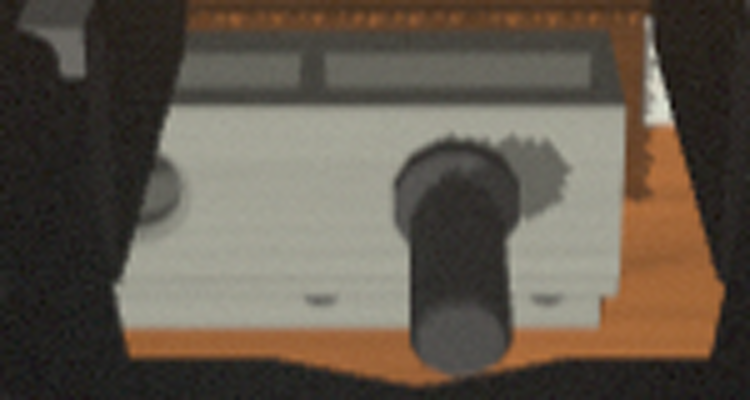

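>>> {"api": "send_rows", "payload": {
  "moves": [
    [-0.0147, 0.0185, 0, 0],
    [-0.0147, 0.0185, 0, 0],
    [0, 0, 0.02, 0],
    [0, 0, 0.03, 0],
    [0, 0, 0, 0],
    [0, 0, 0, 0],
    [0, 0, 0, 0]
  ]
}}

```text
clock: 47.65
eef_pos: [0.5863, -0.3495, 0.168]
tool_rot: [0.303, 0.953, -0.0, 0.001]
ft_force: [0.2, 0.4, -0.4]
grip_width: 0.0467
```

```bash
python3 - <<'E'
from h import *
p,d,K,T=snap('wrist','w20');go(.5852,-.349,.123,144.7)
C=cloud(K,T,d)
M=(C[...,2]>.147)&(C[...,2]<.156)&(np.hypot(C[...,0]-.585,C[...,1]+.35)<.02); P=C[M]; print(len(P),cv2.minEnclosingCircle((P[:,:2]*1000).astype(np.float32)) if len(P) else '')
E
```

```text
clk 47.7 eef [ 0.5866 -0.3495  0.1682] psi 144.68 j [-0.5374  0.6409  0.4588  1.385   0.      0.0791] grip 0.0470
TURN units -0.004 then shift [ 0.0014 -0.0004  0.0452] dist 0.045
598 ((585.233154296875, -348.86767578125), 7.9888200759887695)
```

View pics/w20.png

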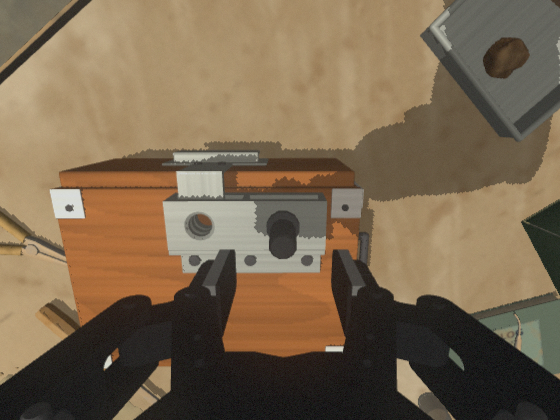

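Knob confirmed at (0.5852, −0.3489). Descend and grip.

>>> {"api": "send_rows", "payload": {
  "moves": [
    [0.0014, -0.0004, 0.015, 0],
    [0, 0, 0.015, 0],
    [0, 0, 0.015, 0],
    [0, 0, 0, 0],
    [0, 0, 0, 0],
    [0, 0, 0, 0]
  ]
}}

```text
clock: 48.3
eef_pos: [0.5855, -0.3487, 0.1227]
tool_rot: [0.303, 0.953, -0.0, 0.001]
ft_force: [0.2, -0.6, 1.1]
grip_width: 0.0471
```

>>> {"api": "send_rows", "payload": {
  "moves": [
    [0, 0, 0, 0],
    [0, 0, 0, 0],
    [0, 0, 0, 0],
    [0, 0, 0, 0],
    [0, 0, 0, 0],
    [0, 0, 0, 0],
    [0, 0, 0, 0]
  ],
  "claw": -1
}}

```text
clock: 49.0
eef_pos: [0.5851, -0.3484, 0.1219]
tool_rot: [0.303, 0.953, -0.0, 0.001]
ft_force: [-0.6, -1.0, 5.6]
grip_width: 0.0144
```

>>> {"api": "send_rows", "payload": {
  "moves": [
    [0, 0, -0.01, 0],
    [0, 0, -0.02, 0],
    [0, 0, -0.02, 0],
    [0, 0, -0.005, 0],
    [0, 0, 0, 0],
    [0, 0, 0, 0],
    [0, 0, 0, 0]
  ]
}}

```text
clock: 49.7
eef_pos: [0.5839, -0.3477, 0.1741]
tool_rot: [0.303, 0.953, 0.0, -0.001]
ft_force: [-0.0, -0.7, -0.5]
grip_width: 0.0138
```

>>> {"api": "send_rows", "payload": {
  "moves": [
    [0, -0.015, 0, 0],
    [0, -0.02, 0, 0],
    [0, -0.02, 0, 0],
    [0, 0, 0, 0],
    [0, 0, 0, 0],
    [0, 0, 0, 0]
  ]
}}

```text
clock: 50.3
eef_pos: [0.5526, -0.3934, 0.1759]
tool_rot: [0.303, 0.953, 0.0, 0.0]
ft_force: [0.2, 0.1, -0.9]
grip_width: 0.0144
```

```bash
python3 - <<'E'
from h import *
p,d,K,T=snap('wrist','w21');go(.5538,-.394,.123,144.7)
crop(p,180,160,380,340,4,'w21c')
p,d,K,T=snap('side','s21');crop(p,190,100,330,220,5,'s21c')
E
```

```text
clk 50.4 eef [ 0.5528 -0.393   0.1759] psi 144.72 j [-0.6182  0.6313  0.4617  1.4011  0.0003 -0.0024] grip 0.0142
TURN units 0.003 then shift [-0.0013 -0.0002  0.0529] dist 0.053
```

View pics/w21c.png

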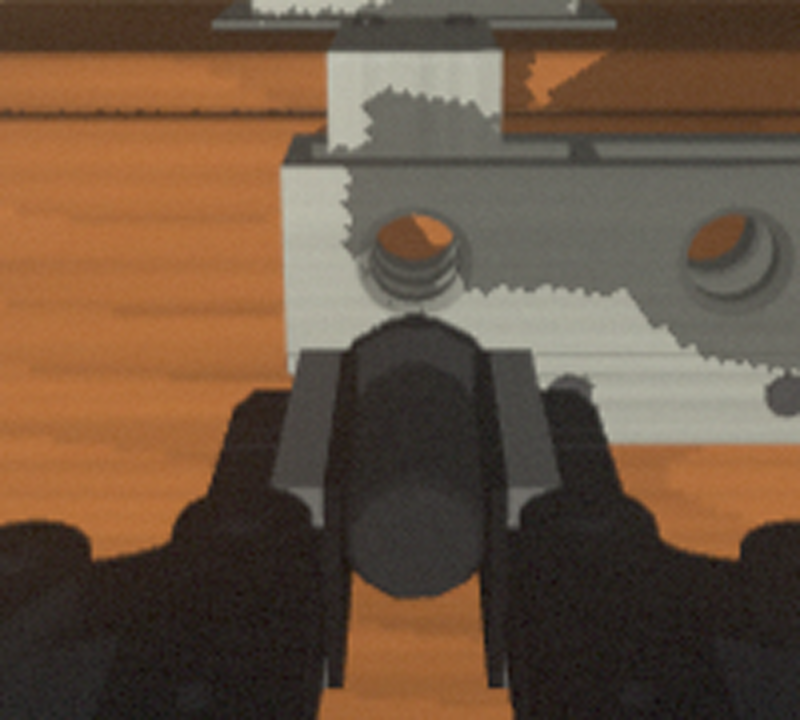

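View pics/s21c.png

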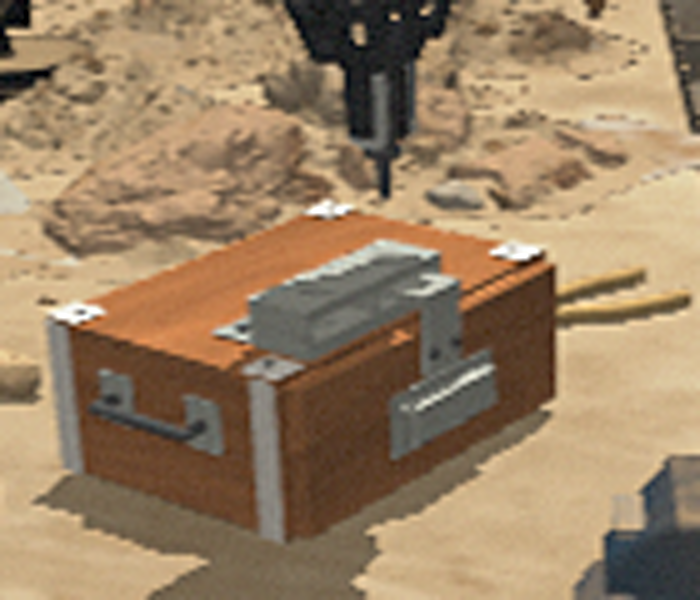

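```bash
python3 - <<'E'
from h import *
z=np.load('w21_c.npz');K,T=z['K'],z['T'];o=monitor.get_obs()['eef_pos']
print('eef',o,'hole',[atz(K,T,180+a/4,160+b/4,.1145) for a,b in((418,258),(420,260))],'proj axis',proj(K,T,[o[0],o[1],.1145]))
print('knob ctr at top',atz(K,T,180+415/4,160+543/4,o[2]+.0285))
p,d=load('w21');C=cloud(K,T,d)
M=(np.hypot(C[...,0]-o[0],C[...,1]-o[1])<.0095)&(C[...,2]>o[2]+.026)&(C[...,2]<o[2]+.034);P=C[M];print(len(P),P.mean(0),cv2.minEnclosingCircle((P[:,:2]*1000).astype(np.float32)))
E
```

```text
eef [ 0.553  -0.3928  0.1759] hole [array([ 0.5538, -0.393 ,  0.1145]), array([ 0.5543, -0.393 ,  0.1145])] proj axis (np.float64(284.13114522024597), np.float64(223.43322130746807))
knob ctr at top [ 0.5536 -0.3936  0.2044]
1007 [ 0.5526 -0.393   0.2039] ((553.0925903320312, -392.86126708984375), 9.346932411193848)
```

>>> {"api": "send_rows", "payload": {
  "moves": [
    [-0.0008, 0.0003, 0.01, 0],
    [0, 0, 0.015, 0],
    [0, 0, 0.008, 0],
    [0, 0, 0.005, 0],
    [0, 0, 0, 0],
    [0, 0, 0, 0]
  ]
}}

```text
clock: 51.0
eef_pos: [0.5539, -0.3932, 0.138]
tool_rot: [0.303, 0.953, -0.0, 0.0]
ft_force: [0.4, 0.4, -0.3]
grip_width: 0.0141
```

>>> {"api": "send_rows", "payload": {
  "moves": [
    [0, 0, 0.004, 0],
    [0, 0, 0.004, 0],
    [0, 0, 0, 0]
  ]
}}

```text
clock: 51.3
eef_pos: [0.5533, -0.3931, 0.1292]
tool_rot: [0.303, 0.953, 0.0, -0.0]
ft_force: [-0.2, 0.3, 0.3]
grip_width: 0.014
```

>>> {"api": "send_rows", "payload": {
  "moves": [
    [0, 0, 0.003, 0],
    [0, 0, 0.003, 0],
    [0, 0, 0, 0],
    [0, 0, 0, 0]
  ]
}}

```text
clock: 51.7
eef_pos: [0.5536, -0.3932, 0.1236]
tool_rot: [0.303, 0.953, 0.0, -0.0]
ft_force: [0.2, 0.6, -0.2]
grip_width: 0.0145
```

>>> {"api": "send_rows", "payload": {
  "moves": [
    [0, 0, 0.001, 0],
    [0, 0, 0.001, 0],
    [0, 0, 0, 0],
    [0, 0, 0, 0]
  ]
}}

```text
clock: 52.1
eef_pos: [0.5537, -0.3933, 0.1219]
tool_rot: [0.303, 0.953, -0.0, 0.0]
ft_force: [-0.0, -0.4, -0.4]
grip_width: 0.0142
```

Nearly seated; release so it drops the last fraction, then rise and inspect.

>>> {"api": "send_rows", "payload": {
  "moves": [
    [0, 0, 0, 0],
    [0, 0, 0, 0],
    [0, 0, 0, 0],
    [0, 0, 0, 0],
    [0, 0, 0, 0]
  ],
  "claw": 0
}}

```text
clock: 52.6
eef_pos: [0.5537, -0.3932, 0.1218]
tool_rot: [0.303, 0.953, -0.0, 0.0]
ft_force: [0.2, 1.0, -0.3]
grip_width: 0.0429
```

>>> {"api": "send_rows", "payload": {
  "moves": [
    [0, 0, -0.01, 0],
    [0, 0, -0.02, 0],
    [0, 0, -0.03, 0],
    [0, 0, -0.04, 0],
    [0.02, 0, -0.02, 0],
    [0.02, 0, 0, 0],
    [0.02, 0, 0, 0],
    [0, 0, 0, 0],
    [0, 0, 0, 0],
    [0, 0, 0, 0]
  ]
}}

```text
clock: 53.6
eef_pos: [0.5054, -0.3591, 0.2421]
tool_rot: [0.303, 0.953, -0.0, 0.001]
ft_force: [0.1, -0.5, 0.0]
grip_width: 0.043
```

```bash
python3 - <<'E'
from h import *
p,d,K,T=snap('wrist','w22');C=cloud(K,T,d);print(monitor.get_obs()['eef_pos'])
crop(p,180,150,400,320,3.5,'w22c')
M=(C[...,2]>.14)&(C[...,2]<.17)&(np.hypot(C[...,0]-.5538,C[...,1]+.3935)<.02);P=C[M];print(len(P),P[:,2].max(),P.mean(0))
p,d,K,T=snap('side','s22');crop(p,190,100,330,220,5,'s22c')
p,d,K,T=snap('top','t22')
E
```

```text
[ 0.5054 -0.3591  0.2418]
327 0.15140094492010767 [ 0.5528 -0.3921  0.1483]
```

View pics/w22c.png

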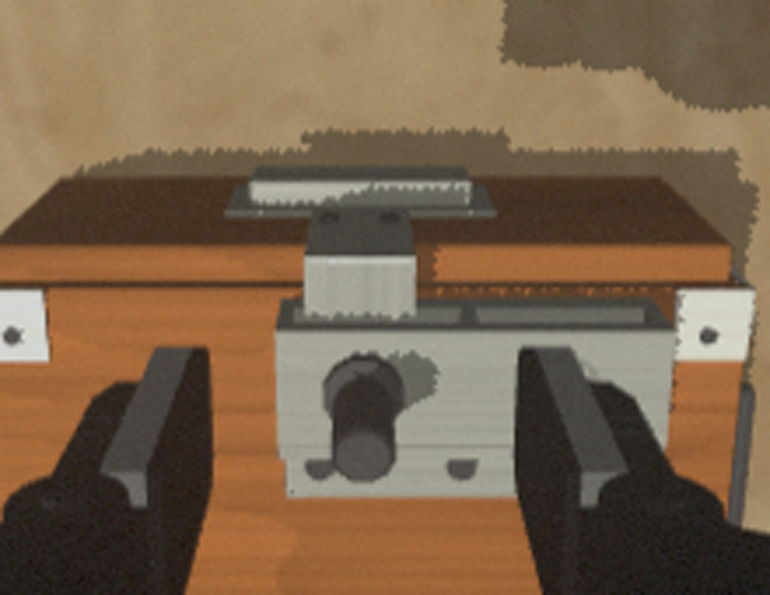

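View pics/s22c.png

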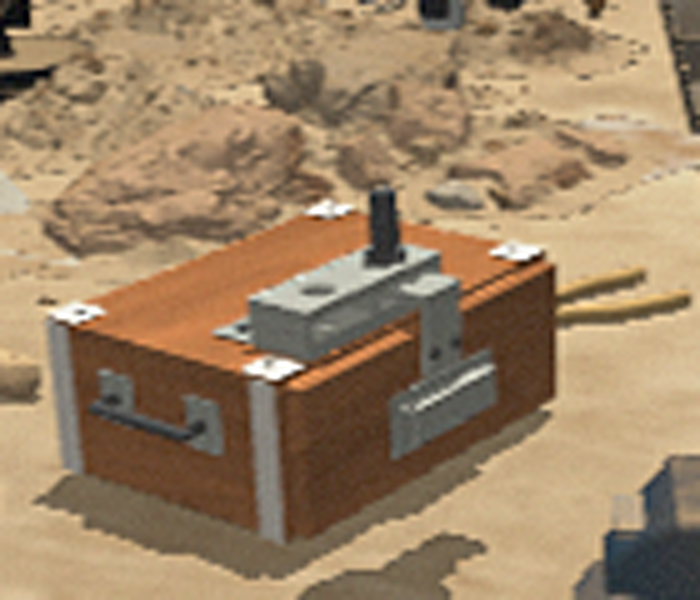

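View pics/t22.png

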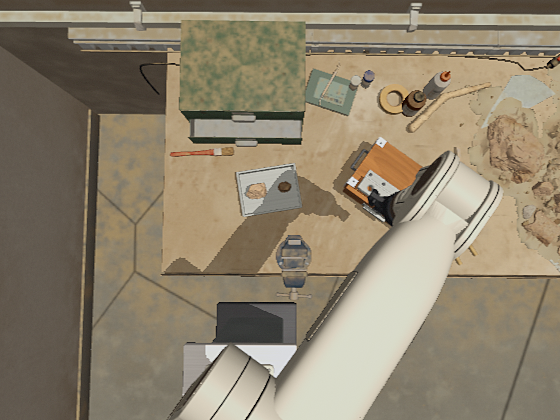

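```bash
python3 - <<'E'
from workcell import order
print(order.job_done())
E
```

```text
the job is handed in; nothing more can be done
None
```

The job is handed in at about 54 s of the 134 s allowed, with everything released and the arm clear of the case.

- **Sorting:** The toe bone lies lengthwise in the foam trough, and the vial stands upright in the round well. Both lumps of rock lie in the waste tray. Camera views after each placing showed them in place, and the vial and bone were still in their places when last seen partway through closing the drawer.
- **Drawer and pin:** I pushed the drawer to its hard stop, where it stopped moving while the force rose to about 17 N, and its front sits flush with the case. The pin now stands in the lock hole with its collar on the bracket. The top of its knob is at 0.1514 m, against 0.1515 m when it was parked, so it is fully down.

No check failed or disagreed, apart from position estimates that differed by 2–3 mm between views. I did not test the lock by pulling on the drawer, and with the drawer shut the bone and vial can no longer be seen.

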